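Lay out the bread samples for inspection

ROBOT

A 6-joint arm with a two-finger parallel gripper is mounted at the origin on the work surface. World frame = base frame: x ahead of the robot, y to its left, z up, the work surface at z = 0. Lengths are in m, angles in degrees, forces in N, time in s.
With the tool pointing down it reaches from about 0.4 to 0.825 m from the base axis. Payload 7 kg.
Tool frame: the origin (TCP) lies between the finger pads; the fingertips stand 22 mm ahead of it and the grasp point (between the pads) lies 3 mm ahead of it; z points along the fingers, y is the line along which they close (so a half turn about z gives the same grasp; the last joint's range is limited). The gripper opens to 88 mm and grips with 3 to 60 N. Pads are 19 mm wide; open, the fingers measure 130 mm over their backs; the gripper's body (78 mm by 193 mm) begins 47 mm behind the grasp point.
Start: joints at [-50.243, 20.546, 0.682, 0, -70.136, -16.507], TCP at [0.266, -0.62, 0.219] pointing down, gripper open.
Joint ranges: [-176.03, 176.03], [-82.01, 121.73], [-58.28, 71.71], [-173.87, 95.51], [-174.79, -0.11], [-173.66, 173.66]. Speed limits (degrees/s): [136.94, 136.94, 172.46, 180, 180, 180].

INTERFACE

Orientations are given as [roll, pitch, yaw] about the fixed x, y, z axes, in that order (R = Rz(yaw) Ry(pitch) Rx(roll)).
In Python, from plant import ctrl gives the robot as it stands.
- The arm moves only by the tool apply_moves, never from a script. Its argument "targets" is a list of rows, each an object with "travel": the shift along the tool's x, y, z in mm, a list of three; "roll": the turn about the tool's z in degrees; "jaw": the finger opening in mm, from 0 to 87.6. In form: [{"travel": [tx, ty, tz], "roll": roll, "jaw": jaw}, ...]. A call has 1 to 10 rows; each row shifts and turns the commanded pose from where the row before left it, along the tool's axes as they then stand; what a row does not reach is not made up. A row lasts 1/10 s, in which the tool goes at most 50 mm and 8.59 degrees, less where a joint would pass 70% of its speed; a pose out of reach is approached as far as the arm can. A call with a gripper value outside its range is refused whole. The fingers move at their own pace and stop on an object; the grip force is fixed at half the most. Time passes only in rows, so rows that do not move let the fingers close. It gives the time, the measured TCP pose, the force, the opening and the grip force at its end, in the units of the state.
- ctrl.get_obs(): the state, without advancing time (a new reading comes with each control period).
- ctrl.snapshot(name): name is "scene" or "side" or "wrist"; returns the picture (420x560x3 uint8, red, green, blue); there is no depth.
- ctrl.calibration(name): a dict with "K" (3x3 intrinsics, pixels), "dist_coeffs" ([k1, k2, p1, p2, k3] as OpenCV has them; the pictures are not rectified), "extrinsics" (4x4, takes a point from camera to world coordinates); the wrist camera has in their place "hand_eye" (4x4, takes a point from camera to tool coordinates, whose origin is the TCP and whose axes are the flange's). Camera axes: x right, y down, z forward; pixel columns grow to the right and rows downward; lengths in m; the calibration is good to about 2 mm. A picture is of the moment at which its call begins: read the wrist's pose just before it. calibration takes no time and is no camera call.
- ctrl.close_job(): hands the job in; it is judged then, once.
The state is a dict: "clock": time; "joint_pos": joint angles; "qvel": joint speeds; "tau": joint torques, N m; "tool_pos": TCP position; "orientation": TCP orientation; "force": force on the tool from outside, world axes, zero at the start; "moment": the same for the moment, N m; "opening": finger opening in m; "gripper_force": force on a finger pad.
Only numpy, scipy, OpenCV 4.12 (cv2) and the standard library are available. Lean on these libraries where they do the work, as an engineer would, in place of code of your own. Each camera call takes 0.05 s, during which the arm holds its last target. There are 200 camera calls.

TASK

Lay out the sample breads for this morning's quality check: put each of the four breads that lie on the bare bench top into the blue tray that has its own shape and size, upright and flat on the tray's floor inside the rim, with the long roll and the square loaf lined up with the sides of their trays. Leave the little glass jar standing where it is.

Things in the scene. Friction and masses are not known exactly. Their poses are not given: they have to be found in the camera images.
- small_roll: Small round brown bread roll with a cross cut in its top: 46 mm across, 44 mm high, sides upright from 9 to 32 mm above its underside, about 35 g; lies loose on the bench. Origin: centre of its flat underside; z up. Its yaw does not matter. Rigid and crusty; grip it across about 30 mm above its underside, so that the fingertips stay above the tray's rim.
- large_roll: Large round brown bread roll with a cross cut in its top: 66 mm across, 52 mm high, sides upright from 9 to 38 mm above its underside, about 80 g; lies loose on the bench. Origin: centre of its flat underside; z up. Its yaw does not matter. Rigid and crusty; grip it across about 30 mm above its underside, so that the fingertips stay above the tray's rim.
- long_roll: Long brown bread roll with tapered ends and three slanting cuts on top: 115 mm long (its x axis), 50 mm wide (y), 50 mm high, widest from 13 to 37 mm above its underside, about 90 g; lies loose on the bench. Origin: centre of its flat underside; z up. Rigid and crusty; grip it across about 30 mm above its underside, so that the fingertips stay above the tray's rim.
- square_loaf: Small square tin loaf with a darker top and one straight cut: 58 x 58 mm (x, y), 50 mm high, straight upright sides to 40 mm, about 110 g; lies loose on the bench. Origin: centre of its flat underside; z up. Rigid and crusty; grip it across about 30 mm above its underside, so that the fingertips stay above the tray's rim.
- small_round_tray: Small round blue plastic tray, inside diameter 64 mm, 72 mm outside: the place of the small round roll. Fastened to the bench, always level. Floor 4 mm thick, rim 4 mm thick with its top 12 mm above the bench. Origin: centre of its underside on the bench; z up.
- large_round_tray: Large round blue plastic tray, inside diameter 84 mm, 92 mm outside: the place of the large round roll. Fastened to the bench, always level. Floor 4 mm thick, rim 4 mm thick with its top 12 mm above the bench. Origin: centre of its underside on the bench; z up.
- long_tray: Long blue plastic tray with half-round ends, inside 133 mm along its x axis and 68 mm along y, 141 x 76 mm outside: the place of the long roll, which lies along it, either way round. Fastened to the bench, always level. Floor 4 mm thick, rim 4 mm thick with its top 12 mm above the bench. Origin: centre of its underside on the bench; z up.
- square_tray: Square blue plastic tray, inside 76 x 76 mm (x, y), 84 x 84 mm outside: the place of the square loaf, any of its four sides first. Fastened to the bench, always level. Floor 4 mm thick, rim 4 mm thick with its top 12 mm above the bench. Origin: centre of its underside on the bench; z up.
- jar: Little closed amber glass jar with a steel lid, 44 mm across, 58 mm high, standing loose on the bench among the breads and trays; to be left alone. Origin: centre of its underside; z up. (An equally small paper reel, 28 mm high, and a white timer, 33 mm high, also stand among the things; the bigger loaves in the red crate and on the dark baking sheet at the side are stock, not samples.)
Things that resemble listed ones, but are neither listed nor needed, are in the scene too. What is shaped like the small_roll but green or turquoise is not meant.

How it is judged (in metres and radians):
At the end, for the whole second after the job is handed in: Each bread lies in its own tray, centre within 14 mm of the tray's centre, underside on the tray's floor (within 2.5 mm above it), upright within 0.05 rad; the long roll is within 0.26 rad of its tray's long axis and the square loaf's sides within 0.26 rad of its tray's sides; all are at rest (horizontal distance between small_roll and small_round_tray below 0.014 m and z of small_roll in the frame of small_round_tray between 0.001 and 0.0065 m and angle between each of small_roll, large_roll, long_roll, square_loaf's own z axis and vertical below 0.05 rad and linear speed of each of small_roll, large_roll, long_roll, square_loaf below 0.02 m/s and angular speed of each of small_roll, large_roll, long_roll, square_loaf below 0.2 rad/s and horizontal distance between large_roll and large_round_tray below 0.014 m and z of large_roll in the frame of large_round_tray between 0.001 and 0.0065 m and horizontal distance between long_roll and long_tray below 0.014 m and z of long_roll in the frame of long_tray between 0.001 and 0.0065 m and horizontal distance between square_loaf and square_tray below 0.014 m and z of square_loaf in the frame of square_tray between 0.001 and 0.0065 m and angle between the x axis of long_roll and the x axis of long_tray, either way round below 0.26 rad and (angle between the x axis of square_loaf and the x axis of square_tray, either way round below 0.26 rad or angle between the x axis of square_loaf and the y axis of square_tray, either way round below 0.26 rad)); the robot touches nothing.
It fails at once if the glass jar is moved by more than 40 mm or tipped by more than 0.4 rad (distance of jar from where it was at the start of the episode above 0.04 m or angle between jar's own z axis and vertical above 0.4 rad).
It also fails if it takes over 109 s, if anything falls off the work surface, if the arm or the gripper's body presses on something with over 40 N, if the wrist force passes 120 N, or if a joint passes its speed limit or range.

## Working session

There is one attempt and no reset: what is moved stays moved. The work goes in short steps, Python scripts to look and compute and a tool call to move; the robot and the scene stay as the last step left them, time stands still between calls to the robot, and variables do not carry over. Pictures are saved under pics/ and viewed, at most 14 in all, crops included, and the job is handed in when it is done.

Besides the shell and the picture viewer there is one more tool, called after "Request:" as a command line: name --argument value ..., lists and objects as JSON in quotes. apply_moves: Moves the arm, as the interface text tells. Its arguments: {"type":"object","properties":{"targets":{"type":"array","items":{"type":"object","properties":{"travel":{"type":"array","items":{"type":"number"}},"roll":{"type":"number"},"jaw":{"type":"number"}}}}},"required":["targets"]}

```bash
ls; mkdir -p pics; python3 - <<'E'
from plant import ctrl
import cv2
for n in("scene","side","wrist"):
    im=ctrl.snapshot(n); cv2.imwrite(f"pics/{n}0.png",im[:,:,::-1])
    c=ctrl.calibration(n); print(n,{k:getattr(v,'tolist',lambda:v)() for k,v in c.items()})
o=ctrl.get_obs();print(o)
E
```

```text
pics
scene {'K': [[408.08652403572717, 0.0, 276.6727450724286], [0.0, 408.08652403572717, 212.5996047698641], [0.0, 0.0, 1.0]], 'dist_coeffs': [-0.11298519221840825, 0.0, 0.0, 0.0, 0.0], 'extrinsics': [[0.4929426306105851, 0.7107213180065949, -0.5018792395165245, 1.0166885183192003], [0.8699783302754196, -0.41061864486740235, 0.27300189255470564, -0.2623236660128905], [-0.012052708322582519, -0.5711983338720682, -0.820723580509214, 0.7639070045245586], [0.0, 0.0, 0.0, 1.0]]}
side {'K': [[480.46457818959226, 0.0, 282.8248102460195], [0.0, 480.46457818959226, 215.09228165704408], [0.0, 0.0, 1.0]], 'dist_coeffs': [-0.0774907061643334, 0.0, 0.0, 0.0, 0.0], 'extrinsics': [[-0.9632022479730387, -0.1929608134330116, 0.18710305710745548, 0.31544149166348723], [-0.26877761942144734, 0.6918754157639739, -0.6701246155451746, 0.7823379434763155], [-0.00014421450985023352, -0.6957546503909974, -0.7182795038572911, 0.8646119216250483], [0.0, 0.0, 0.0, 1.0]]}
wrist {'K': [[301.0260514923813, 0.0, 283.05789650627537], [0.0, 301.0260514923813, 211.5634249269001], [0.0, 0.0, 1.0]], 'dist_coeffs': [-0.
[... 317 characters left out ...]
 [0.0, 0.0, 0.0, 1.0]]}
{'clock': 0.15, 'joint_pos': array([-5.02437001e+01,  2.05825367e+01,  6.46845025e-01, -1.28223718e-02,
       -7.01358875e+01, -1.65062944e+01]), 'qvel': array([ 0.02695849, -0.13399528,  0.09450739,  0.1462454 ,  0.00838075,
       -0.06691027]), 'tau': array([ 1.61316493e-04, -5.83274209e+01,  2.93293118e+01,  7.00129196e+00,
        8.78954306e-03, -9.60677426e-05]), 'tool_pos': array([ 0.2662683 , -0.61986522,  0.21864538]), 'orientation': array([ 1.79927945e+02, -8.78000566e-03, -1.56754353e+02]), 'force': array([ 0.19530255, -0.36942389, -0.07922868]), 'moment': array([ 0.00348893,  0.0193808 , -0.05043426]), 'gripper_force': 0.0, 'opening': 0.0877551725330433}
```

View pics/scene0.png

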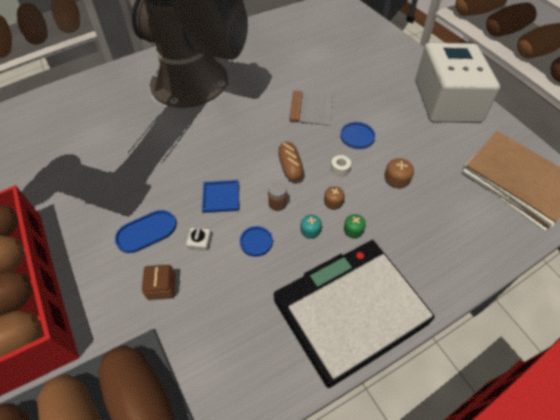

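View pics/side0.png

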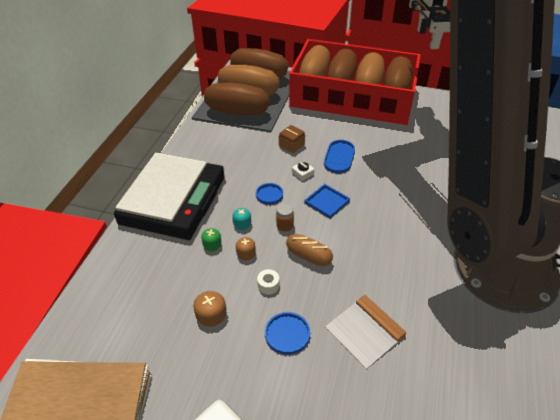

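Scene view: the trays are long at (146,231), square at (221,196), small round at (256,241) and large round at (358,135). The breads are the small roll at (334,197), large roll at (400,172), long roll at (291,160) and square loaf at (158,282). The jar is at (278,197), and the turquoise (311,226) and green (355,225) rolls are decoys.

```bash
cat > h.py <<'E'
import numpy as np,cv2
from plant import ctrl
from scipy.spatial.transform import Rotation as Ro
def grab(n):
    T=None
    if n=="wrist":
        o=ctrl.get_obs(); T=np.eye(4); T[:3,3]=o["tool_pos"]; T[:3,:3]=Ro.from_euler("xyz",o["orientation"],degrees=True).as_matrix()
    im=ctrl.snapshot(n); c=ctrl.calibration(n)
    E=T@np.array(c["hand_eye"]) if n=="wrist" else np.array(c["extrinsics"])
    return im,(np.array(c["K"]),np.array(c["dist_coeffs"]),E)
def ray(cal,px):
    K,d,E=cal; p=cv2.undistortPoints(np.array(px,float).reshape(-1,1,2),K,d)[:,0]
    v=np.c_[p,np.ones(len(p))]@E[:3,:3].T
    return E[:3,3],v/np.linalg.norm(v,axis=1,keepdims=True)
def plane(cal,px,z):
    o,v=ray(cal,px); return (o+v*((z-o[2])/v[:,2:]))[:,:2]
def proj(cal,P):
    K,d,E=cal; W=np.linalg.inv(E)
    return cv2.projectPoints(np.array(P,float).reshape(-1,1,3),cv2.Rodrigues(W[:3,:3])[0],W[:3,3],K,d)[0][:,0]
def blobs(im,kind,amin=60):
    h=cv2.cvtColor(im,cv2.COLOR_RGB2HSV); H,S,V=cv2.split(h)
    m=((H>105)&(H<130)&(S>150)&(V>50)) if kind=="blue" else ((H>3)&(H<24)&(S>90)&(V>30))
    m=cv2.morphologyEx(m.astype(np.uint8),cv2.MORPH_CLOSE,np.ones((5,5)))
    m=cv2.morphologyEx(m,cv2.MORPH_OPEN,np.ones((3,3)))
    cs=cv2.findContours(m,cv2.RETR_EXTERNAL,cv2.CHAIN_APPROX_NONE)[0]
    return [c[:,0].astype(float) for c in cs if cv2.contourArea(c)>amin]
def rect(P): # metres -> centre, sizes mm, angle of long side deg
    (x,y),(w,h),a=cv2.minAreaRect((np.array(P)*1000).astype(np.float32))
    if h>w: w,h,a=h,w,a+90
    return np.round([x,y,w,h,(a+90)%180-90],1)
E
python3 - <<'E'
from h import *
for n in("scene","side"):
    im,cal=grab(n)
    for k,z in(("blue",.012),("brown",.025)):
        for c in blobs(im,k):
            px=c.mean(0)
            if cv2.contourArea(c.astype(np.float32))>2500: continue
            print(n,k,px.round(),rect(plane(cal,c,z)))
E
```

```text
scene blue [256. 241.] [597.5 -86.5  67.7  64.8 -29.1]
scene blue [145. 231.] [ 452.8 -287.6  134.2   75.2  -89.7]
scene blue [220. 196.] [ 449.4 -102.1   83.5   78.8  -25.9]
scene blue [358. 135.] [447.3 292.2  83.1  81.2  60.4]
scene brown [ 11. 413.] [ 705.3 -634.6   58.9   26.6   65.9]
scene brown [ 66. 402.] [ 726.  -530.2  121.8   77.3   64.4]
scene brown [159. 282.] [ 592.7 -304.1   72.7   65.6  -24.6]
scene brown [277. 202.] [542.2  -3.   36.3  33.4  59.9]
scene brown [334. 197.] [593.2 116.9  60.5  41.1 -33.5]
scene brown [399. 173.] [608.7 294.3  90.   62.3 -40.7]
scene brown [290. 161.] [446.8  87.5 126.7  46.3 -17.5]
scene brown [296. 106.] [280.1 204.2 121.   24.2 -35.7]
scene brown [188.  95.] [ 82.8 -33.9  67.5  36.5 -21.2]
scene brown [556.  70.] [ 521.3 1037.5  136.1   26.9  -55. ]
scene brown [168.  46.] [-176.8    3.2  109.    34.9  -22.2]
scene brown [541.  41.] [ 389.8 1151.4  333.3  116.5  -84.5]
scene brown [446.  34.] [2.057e+02 8.314e+02 1.250e+02 6.380e+01 3.000e-01]
scene brown [ 4. 37.] [-633.  -487.4  320.2   39.    -3.7]
scene brown [199.  17.] [-301.9  
[... 362 characters left out ...]
.   86.8 -74.4]
side blue [327. 201.] [444.  -94.7  88.6  87.2  63.8]
side blue [269. 193.] [592.1 -79.3  71.5  65.3 -74.4]
side blue [339. 156.] [ 447.3 -281.5  147.7   73.   -89.7]
side blue [556.  94.] [-200.8 -828.5  193.9   32.7   82.4]
side blue [556.  44.] [ -260.9 -1255.1   579.7    28.8    82.2]
side brown [381. 318.] [265.9 223.  119.2  28.9 -35.7]
side brown [210. 308.] [608.2 295.1  84.9  63.7 -67.3]
side brown [245. 248.] [589.6 122.5  66.3  41.5 -72. ]
side brown [309. 249.] [448.9  86.3 119.6  59.7 -17.6]
side brown [285. 222.] [522.5  21.1  49.3  38.9 -74.4]
side brown [291. 139.] [ 592.9 -303.5  124.    72.7  -76.2]
side brown [123. 129.] [1082.3 -326.8  936.6   68.7   89.8]
```

```bash
cat >> h.py <<'E'
def go(x,y,z,yaw=None,frm=None):
    o=ctrl.get_obs(); p=o["tool_pos"]*1000; w=o["orientation"][2]
    if frm is not None: p=np.array(frm[:3],float); w=frm[3]
    yaw=w if yaw is None else yaw
    roll=-((yaw-w+180)%360-180); a=np.radians(w-roll)
    d=np.array([x,y,z])-p; X=np.array([np.cos(a),np.sin(a),0]);Y=np.array([np.sin(a),-np.cos(a),0])
    t=np.array([d@X,d@Y,-d[2]]); n=int(np.ceil(np.linalg.norm(t)/48))
    print(f"to {x,y,z,yaw}: roll {roll:.1f} then travel {t.round(1)} = {n} x {(t/max(n,1)).round(1)}; t={o['clock']:.1f} now {p.round(1)} yaw {w:.1f}")
E
python3 - <<'E'
from h import *
go(540,-220,235)
im=cv2.imread("pics/scene0.png"); cv2.imwrite("pics/crop1.png",cv2.resize(im[90:310,120:430],None,fx=2.5,fy=2.5,interpolation=cv2.INTER_CUBIC))
E
```

```text
to (540, -220, 235, np.float64(-156.74892710759016)): roll -0.0 then travel [-409.3  259.5  -16.1] = 11 x [-37.2  23.6  -1.5]; t=0.2 now [ 266.4 -620.   218.9] yaw -156.7
```

View pics/crop1.png

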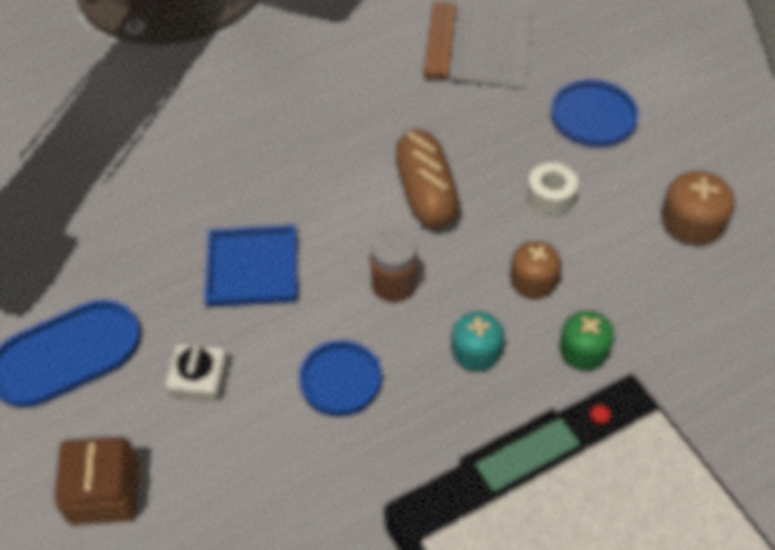

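The crop shows three small rolls: turquoise at scene (311,226), green at (355,225) and brown at (334,197). Only the brown one fits small_roll. The bread at (400,172) is the large roll, and there's one long roll and one tin loaf. I'll move over the loaf and tray side first.

Request:
apply_moves --targets '[{"travel":[-37,24,-2],"roll":0,"jaw":87},{"travel":[-37,24,-2],"roll":0,"jaw":87},{"travel":[-37,24,-2],"roll":0,"jaw":87},{"travel":[-37,24,-2],"roll":0,"jaw":87},{"travel":[-37,24,-2],"roll":0,"jaw":87},{"travel":[-37,24,-2],"roll":0,"jaw":87},{"travel":[-37,24,-2],"roll":0,"jaw":87},{"travel":[-37,24,-2],"roll":0,"jaw":87},{"travel":[-37,24,-2],"roll":0,"jaw":87},{"travel":[-37,24,-2],"roll":0,"jaw":87}]'

```text
clock: 1.25
tool_pos: [0.5123, -0.2519, 0.2397]
orientation: [-180.0, 0.0, -156.7]
force: [1.2, -0.3, 0.5]
opening: 0.0868
gripper_force: 0.0
```

Request:
apply_moves --targets '[{"travel":[-37,24,-2],"roll":0,"jaw":87},{"travel":[0,0,0],"roll":0,"jaw":87},{"travel":[0,0,0],"roll":0,"jaw":87}]'

```text
clock: 1.55
tool_pos: [0.5366, -0.2159, 0.2412]
orientation: [180.0, -0.0, -156.6]
force: [0.2, -0.7, -0.2]
opening: 0.087
gripper_force: 0.0
```

```bash
python3 - <<'E'
from h import *
im,cal=grab("wrist"); cv2.imwrite("pics/w1.png",im[:,:,::-1])
print(ctrl.get_obs()["tool_pos"],ctrl.get_obs()["orientation"])
for k,z in(("blue",.012),("brown",.04)):
    for c in blobs(im,k): print(k,c.mean(0).round(),rect(plane(cal,c,z)))
E
```

```text
[ 0.53602873 -0.21668088  0.24115457] [ 1.79984358e+02 -2.64270876e-02 -1.56695969e+02]
blue [349. 251.] [593.1 -90.9  72.4  64.9  -4.7]
blue [393. 151.] [ 444.9 -100.9   86.3   84.5   64. ]
blue [257.  93.] [ 448.9 -286.9  140.1   75.7  -89.5]
brown [407. 349.] [688.1  53.9 460.5  32.1 -66.6]
brown [442. 303.] [603.   57.4  90.2  34.2  36.7]
brown [124. 302.] [ 780.3 -352.7   89.6   34.7    8.7]
brown [ 79. 249.] [ 720.2 -434.6   93.1   31.8  -66.4]
brown [428. 235.] [520.7 -15.5  41.6  41.4 -17.5]
brown [ 13. 233.] [ 738.  -510.4   84.7   44.8    7.5]
brown [521. 211.] [446.1  77.3 113.8  62.5 -17.5]
brown [203. 196.] [ 589.  -301.4   68.4   57.3  -25.4]
```

View pics/w1.png

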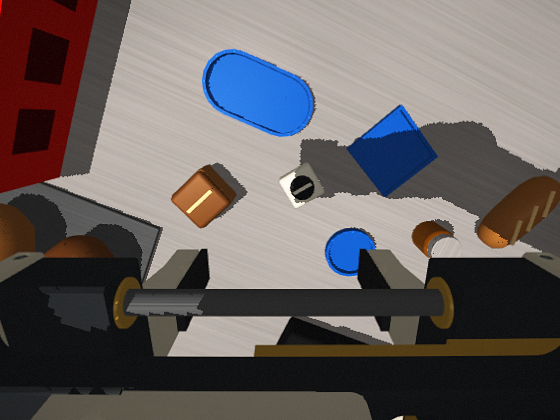

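Wrist view: loaf at (203,196) with its cut at (200,202), long tray at (257,93), square tray at (393,151), timer at (300,187), small tray at (350,251), jar at (432,238). Tray sizes match. Next I'll fix the loaf's centre and yaw from its cut.

```bash
python3 - <<'E'
from h import *
im=cv2.imread("pics/w1.png")[:,:,::-1]
T=np.eye(4);T[:3,3]=[.53603,-.21668,.24115];T[:3,:3]=Ro.from_euler("xyz",[180,0,-156.7],degrees=True).as_matrix()
c=ctrl.calibration("wrist");cal=(np.array(c["K"]),np.array(c["dist_coeffs"]),T@np.array(c["hand_eye"]))
h=cv2.cvtColor(np.ascontiguousarray(im),cv2.COLOR_RGB2HSV);m=(h[:,:,2]>200)&(h[:,:,0]>15)&(h[:,:,0]<35);m[:,:170]=0;m[:,240:]=0;m[:170]=0;m[225:]=0
px=np.argwhere(m)[:,::-1]; print(len(px),px.mean(0),rect(plane(cal,px,.05)))
print("timer",plane(cal,[[300,187]],.03),"jar",plane(cal,[[445,243]],.058))
go(592,-303,120,-115.5)
E
```

```text
133 [198.84962406 201.16541353] [ 592.8 -304.3   41.5    4.9  -25.2]
timer [[ 0.53072862 -0.19471988]] jar [[ 0.51872859 -0.00150023]]
to (592, -303, 120, -115.5): roll -41.2 then travel [ 53.8 -87.7 121.2] = 4 x [ 13.5 -21.9  30.3]; t=1.6 now [ 536.  -216.7  241.2] yaw -156.7
```

Request:
apply_moves --targets '[{"travel":[0,0,0],"roll":-8.3,"jaw":87},{"travel":[0,0,0],"roll":-8.3,"jaw":87},{"travel":[0,0,0],"roll":-8.3,"jaw":87},{"travel":[0,0,0],"roll":-8.3,"jaw":87},{"travel":[0,0,0],"roll":-8.3,"jaw":87},{"travel":[14,-22,30],"roll":0,"jaw":87},{"travel":[14,-22,30],"roll":0,"jaw":87},{"travel":[13,-22,30],"roll":0,"jaw":87},{"travel":[13,-22,30],"roll":0,"jaw":87},{"travel":[0,0,0],"roll":0,"jaw":87}]'

```text
clock: 2.6
tool_pos: [0.5899, -0.3059, 0.1153]
orientation: [179.5, -0.1, -115.5]
force: [0.1, 0.3, -0.5]
opening: 0.0869
gripper_force: 0.0
```

```bash
python3 - <<'E'
from h import *
im,cal=grab("wrist"); cv2.imwrite("pics/w2.png",im[:,:,::-1])
for c in blobs(im,"brown"): print(c.mean(0).round(),rect(plane(cal,c,.045)))
go(592.8,-304.3,33,-115.3)
E
```

```text
[407. 349.] [ 535.7 -135.9  298.2   20.7  -25.9]
[442. 303.] [ 493.4 -170.5   58.3   22.2   77.8]
[124. 302.] [ 751.9 -295.4   57.4   22.1   49.9]
[280. 218.] [ 591.1 -307.9   64.5   55.7   64.9]
[ 39. 187.] [ 753.7 -399.9  127.4   80.3   48.9]
[ 6. 44.] [ 708.4 -505.4   51.8   11.1   49.7]
to (592.8, -304.3, 33, -115.3): roll -0.2 then travel [-1.9 -1.7 84.9] = 2 x [-1.  -0.9 42.5]; t=2.6 now [ 590.4 -305.3  117.9] yaw -115.5
```

View pics/w2.png

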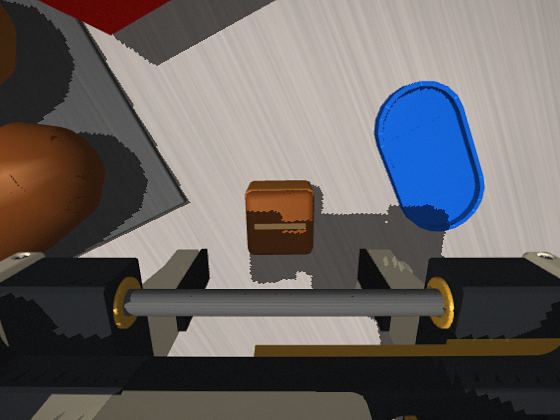

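The loaf at (280,218) is square to and between the fingers, so I'll go down and grip.

Request:
apply_moves --targets '[{"travel":[-1,-1,30],"roll":0,"jaw":87},{"travel":[0,-1,30],"roll":0,"jaw":87},{"travel":[0,0,24],"roll":0,"jaw":87},{"travel":[0,0,0],"roll":0,"jaw":87},{"travel":[0,0,0],"roll":0,"jaw":50},{"travel":[0,0,0],"roll":0,"jaw":50},{"travel":[0,0,0],"roll":0,"jaw":50},{"travel":[0,0,0],"roll":0,"jaw":50},{"travel":[0,0,0],"roll":0,"jaw":50},{"travel":[0,0,0],"roll":0,"jaw":50}]'

```text
clock: 3.65
tool_pos: [0.5952, -0.3033, 0.0384]
orientation: [-180.0, 0.0, -115.2]
force: [-2.2, 2.2, 6.8]
opening: 0.0554
gripper_force: 30.0
```

```bash
python3 - <<'E'
from h import *
o=ctrl.get_obs(); print(o["opening"],o["gripper_force"],o["tool_pos"])
go(444.9,-100.9,100,-116)
E
```

```text
0.05539071800155751 30.00134915113449 [ 0.59519277 -0.3033134   0.03836777]
to (444.9, -100.9, 100, -116): roll 0.8 then travel [-116.   223.8  -61.6] = 6 x [-19.3  37.3 -10.3]; t=3.6 now [ 595.2 -303.3   38.4] yaw -115.2
```

Request:
apply_moves --targets '[{"travel":[0,0,-30],"roll":0,"jaw":50},{"travel":[0,0,-32],"roll":0,"jaw":50},{"travel":[-19,37,0],"roll":0.8,"jaw":50},{"travel":[-19,37,0],"roll":0,"jaw":50},{"travel":[-19,37,0],"roll":0,"jaw":50},{"travel":[-19,37,0],"roll":0,"jaw":50},{"travel":[-20,38,0],"roll":0,"jaw":50},{"travel":[-20,38,0],"roll":0,"jaw":50},{"travel":[0,0,0],"roll":0,"jaw":50},{"travel":[0,0,0],"roll":0,"jaw":50}]'

```text
clock: 4.65
tool_pos: [0.4443, -0.1002, 0.1]
orientation: [-179.9, 0.0, -115.9]
force: [0.2, 0.4, -1.2]
opening: 0.0553
gripper_force: 30.0
```

```bash
python3 - <<'E'
from h import *
im,cal=grab("wrist"); cv2.imwrite("pics/w3.png",im[:,:,::-1])
for k,z in(("brown",.1),("blue",.012)):
  for c in blobs(im,k): print(k,c.mean(0).round(),rect(plane(cal,c,z)))
o=ctrl.get_obs(); print(o["opening"],o["gripper_force"],o["force"])
go(444.9,-100.9,40,-116)
E
```

```text
brown [350. 347.] [424.1 -26.5 222.5  32.3 -25.9]
brown [389. 303.] [397.8 -42.4  39.   11.4  72.9]
brown [177. 303.] [ 518.  -100.4   38.9   10.8   55.3]
brown [283. 244.] [ 440.2 -108.2   59.2   58.2   64.2]
blue [150. 256.] [ 572.3 -117.2   21.7    4.1  -25.7]
blue [281. 183.] [ 434.1 -121.7   83.9   37.7  -25.8]
blue [180.  36.] [ 458.7 -252.7   93.2   63.4  -26.2]
0.05516560270307042 29.999487698078156 [ 0.43816991 -0.3967131  -0.73285176]
to (444.9, -100.9, 40, -116): roll 0.0 then travel [ 0.1 -0.1 59.8] = 2 x [ 0.1 -0.1 29.9]; t=4.7 now [ 444.8 -100.7   99.8] yaw -116.0
```

View pics/w3.png

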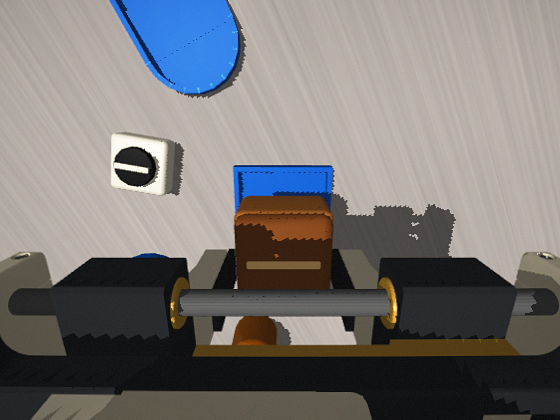

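```bash
python3 - <<'E'
from h import *
im,cal=grab("wrist")
print(plane(cal,[[284,265]],.112)*1000, ctrl.get_obs()["tool_pos"])
E
```

```text
[[ 443.41901278 -101.87959236]] [ 0.44492045 -0.1011501   0.0996133 ]
```

Held loaf is within 2 mm of the tray centre, so lower it.

Request:
apply_moves --targets '[{"travel":[0,0,25],"roll":0,"jaw":50},{"travel":[0,0,20],"roll":0,"jaw":50},{"travel":[0,0,8],"roll":0,"jaw":50},{"travel":[0,0,4],"roll":0,"jaw":50},{"travel":[0,0,0],"roll":0,"jaw":50},{"travel":[0,0,0],"roll":0,"jaw":50}]'

```text
clock: 5.35
tool_pos: [0.4449, -0.1014, 0.0428]
orientation: [-180.0, 0.0, -116.1]
force: [-0.4, 0.5, -1.1]
opening: 0.0551
gripper_force: 30.0
```

Request:
apply_moves --targets '[{"travel":[0,0,1],"roll":0,"jaw":50},{"travel":[0,0,0],"roll":0,"jaw":50}]'

```text
clock: 5.55
tool_pos: [0.4451, -0.1012, 0.0422]
orientation: [-179.9, 0.0, -116.0]
force: [-1.0, -0.5, 6.0]
opening: 0.0552
gripper_force: 30.0
```

Request:
apply_moves --targets '[{"travel":[0,0,0],"roll":0,"jaw":80},{"travel":[0,0,0],"roll":0,"jaw":80},{"travel":[0,0,0],"roll":0,"jaw":80},{"travel":[0,0,-20],"roll":0,"jaw":80},{"travel":[0,0,-40],"roll":0,"jaw":87},{"travel":[0,0,-40],"roll":-8.2,"jaw":87},{"travel":[0,0,-40],"roll":-8.2,"jaw":87},{"travel":[0,0,-40],"roll":-8.2,"jaw":87},{"travel":[0,0,0],"roll":-8.2,"jaw":87},{"travel":[0,0,0],"roll":-8.2,"jaw":87}]'

```text
clock: 6.55
tool_pos: [0.4448, -0.1008, 0.2228]
orientation: [-179.8, -0.0, -74.7]
force: [0.2, 0.2, -0.7]
opening: 0.0869
gripper_force: 0.0
```

Request:
apply_moves --targets '[{"travel":[0,0,0],"roll":-8.2,"jaw":87},{"travel":[0,0,0],"roll":-8.2,"jaw":87},{"travel":[0,0,0],"roll":-8.2,"jaw":87},{"travel":[0,0,0],"roll":-8.2,"jaw":87},{"travel":[0,0,0],"roll":-8.2,"jaw":87},{"travel":[0,0,0],"roll":-8.2,"jaw":87},{"travel":[0,0,0],"roll":-8.2,"jaw":87}]'

```text
clock: 7.25
tool_pos: [0.4441, -0.101, 0.2213]
orientation: [-180.0, 0.0, -17.3]
force: [0.3, 0.3, -0.3]
opening: 0.087
gripper_force: 0.0
```

```bash
python3 - <<'E'
from h import *
go(448,87,225,-17.5)
E
```

```text
to (448, 87, 225, -17.5): roll 0.2 then travel [ -52.8 -180.5   -3.7] = 4 x [-13.2 -45.1  -0.9]; t=7.2 now [ 444.1 -101.   221.3] yaw -17.3
```

Request:
apply_moves --targets '[{"travel":[-13,-45,0],"roll":0,"jaw":87},{"travel":[-13,-45,0],"roll":0,"jaw":87},{"travel":[-13,-45,0],"roll":0,"jaw":87},{"travel":[-13,-45,0],"roll":0,"jaw":87},{"travel":[0,0,0],"roll":0,"jaw":87},{"travel":[0,0,0],"roll":0,"jaw":87}]'

```text
clock: 7.85
tool_pos: [0.4489, 0.0873, 0.2211]
orientation: [180.0, 0.0, -17.5]
force: [0.6, -0.3, 0.2]
opening: 0.087
gripper_force: 0.0
```

```bash
python3 - <<'E'
from h import *
im,cal=grab("wrist"); cv2.imwrite("pics/w4.png",im[:,:,::-1])
for k,z in(("blue",.012),("brown",.03)):
  for c in blobs(im,k): print(k,c.mean(0).round(),rect(plane(cal,c,z)))
go(447,86,33,-17.5)
E
```

```text
blue [137. 233.] [444.8 293.5  92.8  92.6  50.6]
blue [424. 139.] [446.4 -97.1  87.4  83.3  64.1]
blue [544. 101.] [ 450.9 -230.6   76.    45.7   -2.4]
blue [392.  20.] [582.9 -79.   72.9  48.6  72.9]
brown [407. 349.] [168.2 -14.  447.4  31.   72.6]
brown [235. 335.] [262.7 218.9  79.   26.5 -35.5]
brown [442. 303.] [228.7 -71.   87.3  33.3  -4.2]
brown [124. 303.] [358.4 343.9  87.8  33.7 -32.2]
brown [283. 185.] [447.8  89.1 115.2  47.9 -16.4]
brown [441. 142.] [ 444.1 -103.    77.3   58.8   64.1]
brown [315. 105.] [527.2  25.1  34.3  12.3   3.2]
brown [ 67. 109.] [607.5 292.5  85.8  64.4  72.1]
brown [217.  75.] [589.7 119.4  46.8  46.1  70.1]
brown [281.   5.] [630.7  32.3  17.4  11.6  72.6]
to (447, 86, 33, -17.5): roll -0.1 then travel [ -1.7   0.9 188.1] = 4 x [-0.4  0.2 47. ]; t=7.9 now [448.9  86.4 221.1] yaw -17.6
```

View pics/w4.png

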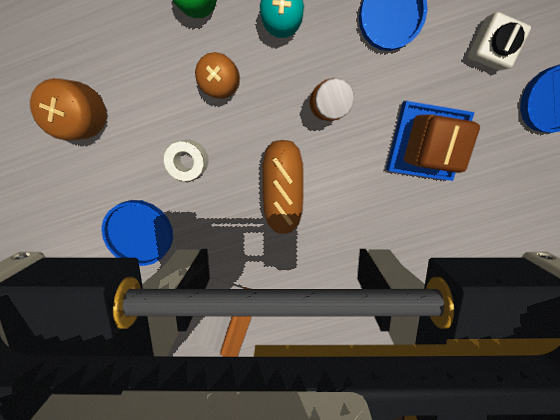

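Wrist view: long roll at (283,185), 115×48 mm as it should be. The reel is clear at (183,160), the jar is at (332,100), the loaf sits in its tray at (441,142), the large tray is at (137,233) and the small roll at (217,75). Grip the long roll.

Request:
apply_moves --targets '[{"travel":[-1,-1,46],"roll":-1,"jaw":87},{"travel":[0,0,46],"roll":0,"jaw":87},{"travel":[0,0,46],"roll":0,"jaw":87},{"travel":[0,0,47],"roll":0,"jaw":87},{"travel":[0,0,0],"roll":0,"jaw":87},{"travel":[0,0,0],"roll":0,"jaw":42},{"travel":[0,0,0],"roll":0,"jaw":42},{"travel":[0,0,0],"roll":0,"jaw":42},{"travel":[0,0,0],"roll":0,"jaw":42},{"travel":[0,0,0],"roll":0,"jaw":42}]'

```text
clock: 8.9
tool_pos: [0.4492, 0.0879, 0.0375]
orientation: [-179.9, -0.1, -16.6]
force: [-0.4, 0.6, 0.1]
opening: 0.0524
gripper_force: 0.0
```

Request:
apply_moves --targets '[{"travel":[0,0,0],"roll":0,"jaw":42},{"travel":[0,0,-35],"roll":0,"jaw":42},{"travel":[0,0,-45],"roll":0,"jaw":42},{"travel":[0,0,0],"roll":0,"jaw":42}]'

```text
clock: 9.3
tool_pos: [0.4518, 0.0892, 0.1217]
orientation: [-179.6, -0.4, -16.6]
force: [-0.3, 1.6, -0.5]
opening: 0.0422
gripper_force: 0.0
```

```bash
python3 - <<'E'
from h import *
go(448.9,-286.9,116,-89.5)
E
```

```text
to (448.9, -286.9, 116, -89.5): roll 72.9 then travel [376.1   6.2   5.7] = 8 x [47.   0.8  0.7]; t=9.3 now [451.8  89.2 121.7] yaw -16.6
```

```bash
python3 - <<'E'
from h import *
o=ctrl.get_obs(); print(o["opening"],o["gripper_force"],o["force"])
im,cal=grab("wrist"); cv2.imwrite("pics/w5.png",im[:,:,::-1])
for k,z in(("brown",.03),):
  for c in blobs(im,k): print(k,c.mean(0).round(),rect(plane(cal,c,z)))
E
```

```text
0.04218208865138652 0.0 [-0.32686368  1.57287732 -0.50871255]
brown [329. 349.] [299.3  84.2 343.5  25.7  73.8]
brown [366. 303.] [339.8  38.6  59.3  14.6  -9.2]
brown [200. 303.] [385.4 195.1  59.6  14.8 -24. ]
brown [286. 212.] [447.4  88.7 115.9  49.  -16.3]
brown [506. 159.] [ 443.5 -104.8   88.3   60.1   64. ]
brown [337. 105.] [526.3  22.2  41.4  20.2   6.1]
brown [ 19. 108.] [594.3 269.7  65.5  42.1 -31.7]
brown [198.  61.] [589.4 118.6  48.6  46.3  70.6]
```

View pics/w5.png

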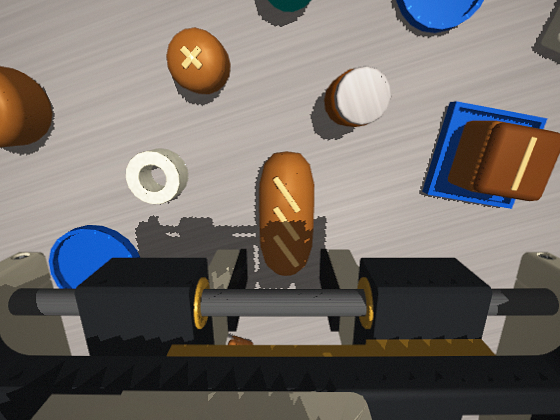

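The roll is still on the bench unmoved at (286,212), because I lifted before the fingers had closed. Redo it with a longer close.

Request:
apply_moves --targets '[{"travel":[0,0,0],"roll":0,"jaw":85},{"travel":[0,0,0],"roll":0,"jaw":85},{"travel":[0,0,0],"roll":0,"jaw":85},{"travel":[0,0,0],"roll":0,"jaw":85},{"travel":[0,0,0],"roll":0,"jaw":85}]'

```text
clock: 9.85
tool_pos: [0.4483, 0.0874, 0.1159]
orientation: [179.9, 0.0, -16.6]
force: [-0.1, 0.6, 0.0]
opening: 0.0763
gripper_force: 0.0
```

```bash
python3 - <<'E'
from h import *
print(ctrl.get_obs()["opening"])
go(447.6,88.6,35,-16.4)
E
```

```text
0.07630539938897563
to (447.6, 88.6, 35, -16.4): roll -0.2 then travel [-1.1 -1.  80.9] = 2 x [-0.5 -0.5 40.4]; t=9.8 now [448.3  87.4 115.9] yaw -16.6
```

Request:
apply_moves --targets '[{"travel":[-1,-1,0],"roll":0,"jaw":85},{"travel":[0,0,40],"roll":0,"jaw":85},{"travel":[0,0,40],"roll":0,"jaw":85},{"travel":[0,0,0],"roll":0,"jaw":35},{"travel":[0,0,0],"roll":0,"jaw":35},{"travel":[0,0,0],"roll":0,"jaw":35},{"travel":[0,0,0],"roll":0,"jaw":35},{"travel":[0,0,0],"roll":0,"jaw":35},{"travel":[0,0,0],"roll":0,"jaw":35},{"travel":[0,0,0],"roll":0,"jaw":35}]'

```text
clock: 10.85
tool_pos: [0.4481, 0.0889, 0.0368]
orientation: [-180.0, -0.0, -16.7]
force: [-0.9, 0.2, -0.3]
opening: 0.0372
gripper_force: 0.0
```

Request:
apply_moves --targets '[{"travel":[0,0,0],"roll":0,"jaw":35},{"travel":[0,0,0],"roll":0,"jaw":35}]'

```text
clock: 11.05
tool_pos: [0.4479, 0.0887, 0.0364]
orientation: [180.0, 0.0, -16.7]
force: [0.1, -0.7, 0.3]
opening: 0.0347
gripper_force: 0.0
```

```bash
python3 - <<'E'
from h import *
im,cal=grab("wrist"); im2,cal2=grab("scene"); im3,cal3=grab("side")
P=ctrl.get_obs()["tool_pos"]; print(P,ctrl.get_obs()["joint_pos"])
a=cv2.resize(im2[100:260,190:403],(400,300));b=cv2.resize(im3[170:320,230:430],(400,300))
cv2.imwrite("pics/w6.png",np.hstack([a,b,])[:,:,::-1].copy())
cv2.imwrite("pics/w6w.png",im[:,:,::-1])
for n,c in(("w",cal),("sc",cal2),("si",cal3)): print(n,proj(c,[P-[0,0,.022]]))
E
```

```text
[0.44786462 0.08871221 0.03629933] [ 3.60450261e+01  1.23357858e+01 -3.95940973e+01  1.01051505e-03
 -3.80809944e+01  3.73053478e+01]
w [[283.42084156 243.57479518]]
sc [[290.58380809 163.44713719]]
si [[308.5704031  252.68470824]]
```

View pics/w6.png

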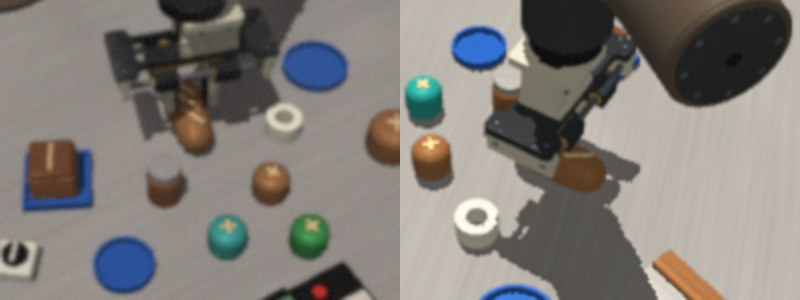

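View pics/w6w.png

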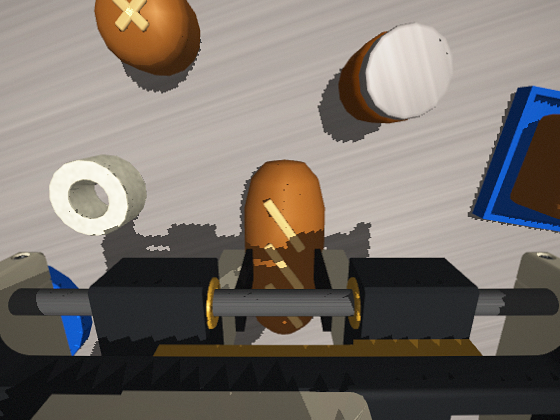

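The fingers sit around the roll, yet read 34.7 mm with no force, so they haven't stopped on it. I'll close further to see where they stop.

Request:
apply_moves --targets '[{"travel":[0,0,0],"roll":0,"jaw":15},{"travel":[0,0,0],"roll":0,"jaw":15},{"travel":[0,0,0],"roll":0,"jaw":15},{"travel":[0,0,0],"roll":0,"jaw":15},{"travel":[0,0,0],"roll":0,"jaw":15},{"travel":[0,0,0],"roll":0,"jaw":15}]'

```text
clock: 11.8
tool_pos: [0.4478, 0.0887, 0.0363]
orientation: [180.0, 0.0, -16.7]
force: [-0.3, -0.6, -0.6]
opening: 0.0311
gripper_force: 30.0
```

```bash
python3 - <<'E'
from h import *
o=ctrl.get_obs(); print(o["opening"],o["gripper_force"],o["force"],o["tool_pos"])
im,cal=grab("wrist"); cv2.imwrite("pics/w7.png",cv2.resize(im[130:370,120:450],None,fx=2.4,fy=2.4)[:,:,::-1])
for t in ([9.5,0,22],[-9.5,0,22],[9.5,0,-16]):
    c=ctrl.calibration("wrist"); print(t,proj((cal[0],cal[1],np.array(c["hand_eye"])),[np.array(t)/1000]))
E
```

```text
0.03114264264946007 29.99549299478531 [-0.3099363  -0.61764583 -0.56027608] [0.4478428  0.08874939 0.03631621]
[9.5, 0, 22] [[283.4084599  230.42884858]]
[-9.5, 0, 22] [[283.3676434  256.46076535]]
[9.5, 0, -16] [[283.41051863 255.57422985]]
```

View pics/w7.png

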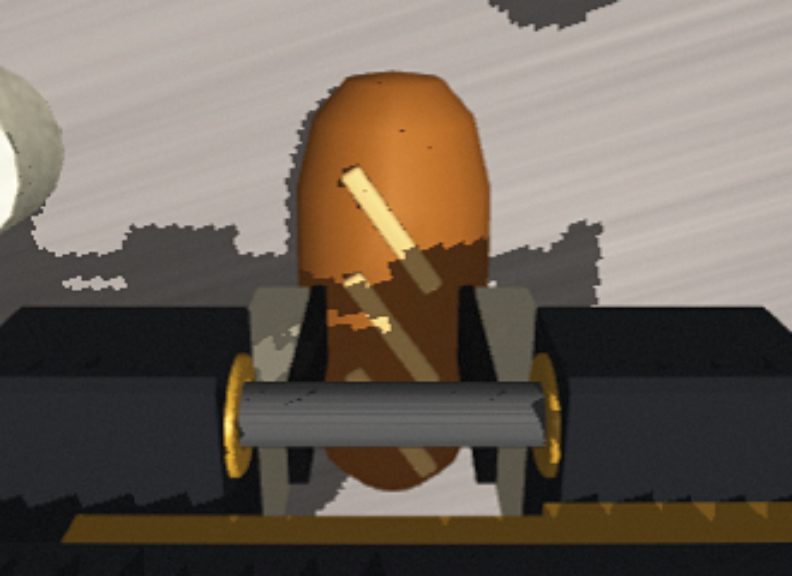

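It stops at 31 mm with 30 N, narrower than the roll's 50 mm sides, so the pads may be holding the domed top. Reopen, go 6 mm lower and grip again.

Request:
apply_moves --targets '[{"travel":[0,0,0],"roll":0,"jaw":75},{"travel":[0,0,0],"roll":0,"jaw":75},{"travel":[0,0,0],"roll":0,"jaw":75},{"travel":[0,0,0],"roll":0,"jaw":75},{"travel":[0,0,0],"roll":0,"jaw":75},{"travel":[0,0,3],"roll":0,"jaw":75},{"travel":[0,0,3],"roll":0,"jaw":75},{"travel":[0,0,0],"roll":0,"jaw":15},{"travel":[0,0,0],"roll":0,"jaw":15},{"travel":[0,0,0],"roll":0,"jaw":15}]'

```text
clock: 12.85
tool_pos: [0.4479, 0.0888, 0.0304]
orientation: [180.0, -0.0, -16.6]
force: [-0.8, -0.1, -0.6]
opening: 0.0564
gripper_force: 0.0
```

Request:
apply_moves --targets '[{"travel":[0,0,0],"roll":0,"jaw":15},{"travel":[0,0,0],"roll":0,"jaw":15},{"travel":[0,0,0],"roll":0,"jaw":15},{"travel":[0,0,0],"roll":0,"jaw":15},{"travel":[0,0,0],"roll":0,"jaw":15}]'

```text
clock: 13.35
tool_pos: [0.4479, 0.0888, 0.0304]
orientation: [-180.0, -0.0, -16.6]
force: [0.2, 0.4, 0.2]
opening: 0.0313
gripper_force: 30.0
```

Request:
apply_moves --targets '[{"travel":[0,0,0],"roll":0,"jaw":60},{"travel":[0,0,0],"roll":0,"jaw":60},{"travel":[0,0,-4],"roll":0,"jaw":60},{"travel":[0,0,0],"roll":0,"jaw":15},{"travel":[0,0,0],"roll":0,"jaw":15},{"travel":[0,0,0],"roll":0,"jaw":15},{"travel":[0,0,0],"roll":0,"jaw":15},{"travel":[0,0,0],"roll":0,"jaw":15},{"travel":[0,0,0],"roll":0,"jaw":15},{"travel":[0,0,0],"roll":0,"jaw":15}]'

```text
clock: 14.35
tool_pos: [0.4479, 0.0887, 0.0343]
orientation: [180.0, 0.0, -16.6]
force: [-0.3, -0.5, 0.7]
opening: 0.0314
gripper_force: 30.0
```

Request:
apply_moves --targets '[{"travel":[0,0,-5],"roll":0,"jaw":15},{"travel":[0,0,-10],"roll":0,"jaw":15},{"travel":[0,0,-30],"roll":0,"jaw":15},{"travel":[0,0,-40],"roll":0,"jaw":15},{"travel":[0,0,0],"roll":0,"jaw":15},{"travel":[0,0,0],"roll":0,"jaw":15}]'

```text
clock: 14.95
tool_pos: [0.4485, 0.0893, 0.1209]
orientation: [-179.8, -0.1, -16.7]
force: [-1.1, 0.0, -1.2]
opening: 0.0313
gripper_force: 30.0
```

```bash
python3 - <<'E'
from h import *
im,cal=grab("wrist"); cv2.imwrite("pics/w8.png",im[:,:,::-1]);i2,_=grab("side");cv2.imwrite("pics/s8.png",i2[:,:,::-1])
for c in blobs(im,"brown"): print(c.mean(0).round(),rect(plane(cal,c,.03)),rect(plane(cal,c,.115)))
go(448.9,-286.9,116,-89.5)
E
```

```text
[309. 349.] [301.4 104.4 343.8  25.9  73.6] [376.   91.6 229.6  17.3  73.6]
[283. 323.] [333.9 124.1  56.2  22.9  73.6] [397.7 104.7  37.5  15.3  73.6]
[348. 303.] [341.   55.4  58.9  12.3 -11.7] [402.4  58.9  39.4   8.2 -11.7]
[218. 303.] [377.  177.9  59.2  12.3 -21.6] [426.5 140.6  39.5   8.2 -21.6]
[283. 229.] [434.5  93.9 123.2  73.8 -16.4] [464.8  84.5  82.3  49.3 -16.4]
[505. 154.] [ 443.4 -104.9   88.6   60.2   64.3] [470.8 -48.2  59.2  40.2  64.3]
[336. 101.] [526.   22.4  40.9  19.8   7.5] [526.   36.8  27.3  13.2   7.5]
[ 18. 105.] [593.6 267.8  64.   38.2 -31.9] [571.2 200.7  42.8  25.5 -31.9]
[195.  56.] [588.8 118.6  50.4  44.8  27.8] [567.9 101.   33.6  29.9  27.8]
to (448.9, -286.9, 116, -89.5): roll 72.8 then travel [375.4   1.7   3.2] = 8 x [46.9  0.2  0.4]; t=15.1 now [447.4  88.5 119.2] yaw -16.7
```

The roll is held (49 mm wide at the lifted height). Turn it and carry it to the long tray.

Request:
apply_moves --targets '[{"travel":[0,0,0],"roll":8.1,"jaw":15},{"travel":[0,0,0],"roll":8.1,"jaw":15},{"travel":[0,0,0],"roll":8.1,"jaw":15},{"travel":[0,0,0],"roll":8.1,"jaw":15},{"travel":[0,0,0],"roll":8.1,"jaw":15},{"travel":[0,0,0],"roll":8.1,"jaw":15},{"travel":[0,0,0],"roll":8.1,"jaw":15},{"travel":[0,0,0],"roll":8.1,"jaw":15},{"travel":[0,0,0],"roll":8,"jaw":15}]'

```text
clock: 15.95
tool_pos: [0.4471, 0.0883, 0.1182]
orientation: [179.9, -0.1, -89.8]
force: [-0.4, -0.2, -0.3]
opening: 0.0314
gripper_force: 30.0
```

Request:
apply_moves --targets '[{"travel":[40,0,0],"roll":0,"jaw":15},{"travel":[40,0,0],"roll":0,"jaw":15},{"travel":[40,0,0],"roll":0,"jaw":15},{"travel":[40,0,0],"roll":0,"jaw":15},{"travel":[40,0,0],"roll":0,"jaw":15},{"travel":[40,0,0],"roll":0,"jaw":15},{"travel":[40,0,0],"roll":0,"jaw":15},{"travel":[40,0,0],"roll":0,"jaw":15},{"travel":[40,0,0],"roll":0,"jaw":15},{"travel":[15,0,0],"roll":0,"jaw":15}]'

```text
clock: 16.95
tool_pos: [0.4504, -0.2889, 0.1178]
orientation: [179.8, 0.0, -89.6]
force: [-0.2, 0.4, -1.4]
opening: 0.0317
gripper_force: 30.0
```

Request:
apply_moves --targets '[{"travel":[0,0,0],"roll":0,"jaw":15},{"travel":[0,0,0],"roll":0,"jaw":15}]'

```text
clock: 17.15
tool_pos: [0.4506, -0.2859, 0.1183]
orientation: [179.9, 0.0, -89.5]
force: [-0.2, 0.0, -1.9]
opening: 0.0315
gripper_force: 30.0
```

```bash
python3 - <<'E'
from h import *
im,cal=grab("wrist"); cv2.imwrite("pics/w9.png",im[:,:,::-1])
for k,z in(("brown",.115),("blue",.012)):
  for c in blobs(im,k): print(k,c.mean(0).round(),rect(plane(cal,c,z)))
print(ctrl.get_obs()["opening"],ctrl.get_obs()["gripper_force"])
go(448.9,-286.9,39,-89.5)
E
```

```text
brown [306. 345.] [ 4.309e+02 -2.257e+02  2.267e+02  3.310e+01  4.000e-01]
brown [348. 303.] [ 408.2 -252.1   38.9    8.1  -84.4]
brown [218. 303.] [ 491.9 -251.5   38.9    7.5   85.5]
brown [283. 229.] [ 450.5 -303.4   80.5   48.4  -89.5]
blue [308. 339.] [ 420.9 -135.3   40.8   14.6  -25.1]
blue [264. 338.] [ 469.1 -136.    21.1   14.3   64.1]
blue [285. 162.] [ 448.4 -327.5   76.3   59.4   -2.5]
0.03159989045860013 29.996950328350067
to (448.9, -286.9, 39, -89.5): roll 0.0 then travel [ 1.4  2.  79.6] = 2 x [ 0.7  1.  39.8]; t=17.2 now [ 450.9 -285.5  118.6] yaw -89.5
```

View pics/w9.png

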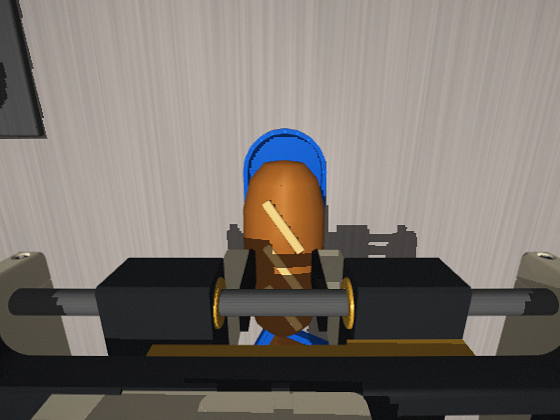

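The roll at (283,229) lines up with the long tray (rim at (285,162)). Lower it.

Request:
apply_moves --targets '[{"travel":[1,2,35],"roll":0,"jaw":15},{"travel":[0,0,30],"roll":0,"jaw":15},{"travel":[0,0,10],"roll":0,"jaw":15},{"travel":[0,0,4],"roll":0,"jaw":15},{"travel":[0,0,0],"roll":0,"jaw":15},{"travel":[0,0,1],"roll":0,"jaw":15},{"travel":[0,0,0],"roll":0,"jaw":15}]'

```text
clock: 17.9
tool_pos: [0.4503, -0.2873, 0.0405]
orientation: [-179.9, -0.0, -89.4]
force: [-0.3, -0.6, -0.4]
opening: 0.0317
gripper_force: 30.0
```

Request:
apply_moves --targets '[{"travel":[0,0,1],"roll":0,"jaw":15},{"travel":[0,0,1],"roll":0,"jaw":15},{"travel":[0,0,0],"roll":0,"jaw":15},{"travel":[0,0,0],"roll":0,"jaw":15}]'

```text
clock: 18.3
tool_pos: [0.45, -0.2874, 0.0385]
orientation: [-179.9, -0.0, -89.4]
force: [-2.8, 2.0, 9.0]
opening: 0.0319
gripper_force: 30.0
```

Request:
apply_moves --targets '[{"travel":[0,0,0],"roll":0,"jaw":75},{"travel":[0,0,0],"roll":0,"jaw":75},{"travel":[0,0,0],"roll":0,"jaw":75},{"travel":[0,0,0],"roll":0,"jaw":75},{"travel":[0,0,0],"roll":0,"jaw":75},{"travel":[0,0,-20],"roll":0,"jaw":75},{"travel":[0,0,-45],"roll":0,"jaw":75},{"travel":[0,0,-45],"roll":0,"jaw":75},{"travel":[0,0,-45],"roll":0,"jaw":75},{"travel":[0,0,0],"roll":0,"jaw":75}]'

```text
clock: 19.3
tool_pos: [0.4529, -0.2887, 0.1992]
orientation: [-179.4, -0.2, -89.4]
force: [-0.2, 0.0, 0.2]
opening: 0.0749
gripper_force: 0.0
```

```bash
python3 - <<'E'
from h import *
im,cal=grab("scene"); h=cv2.cvtColor(im,cv2.COLOR_RGB2HSV)
m=((h[:,:,0]>40)&(h[:,:,0]<100)&(h[:,:,1]>100)).astype(np.uint8)
for c in cv2.findContours(m,0,1)[0]:
    if cv2.contourArea(c)>80: print(c[:,0].mean(0),rect(plane(cal,c[:,0],.025)))
for k,z in(("blue",.012),("brown",.025)):
    for c in blobs(im,k):
        if 200<c[:,0].mean()<420 or k=="blue": print(k,c.mean(0).round(),rect(plane(cal,c,z)))
im,cal=grab("wrist")
for k,z in(("blue",.012),("brown",.03)):
  for c in blobs(im,k): print("w",k,c.mean(0).round(),rect(plane(cal,c,z)))
go(592,20,194,-20)
E
```

```text
[354.3452381 224.       ] [678.1 111.1  57.1  40.2 -51.5]
[310.7625 224.6625] [631.7  29.4  56.8  41.  -33. ]
blue [256. 241.] [597.4 -86.4  67.5  65.  -29.8]
blue [148. 237.] [ 468.1 -286.9  134.6   47.8  -86.8]
blue [225. 202.] [ 449.6 -102.    82.5   79.1  -25.4]
blue [358. 135.] [447.3 292.2  83.1  81.2  60.4]
brown [277. 202.] [541.8  -1.1  38.6  36.   61.1]
brown [334. 197.] [593.2 116.9  60.4  41.1 -33.5]
brown [218. 189.] [ 438.4 -101.9   88.9   58.2  -23.6]
brown [399. 173.] [608.7 294.4  90.   62.2 -40.7]
brown [296. 106.] [280.1 204.2 121.   24.2 -35.7]
brown [419.  16.] [ 84.4 833.7 103.5  39.1 -42.1]
brown [406.   8.] [ 15.1 828.6  78.3  32.5 -41.8]
w blue [197. 336.] [570.2 -75.5  56.7  19.2  66.9]
w blue [257. 326.] [487.9 -94.3  37.1  18.   74.7]
w blue [286. 183.] [ 448.8 -289.3  136.5   75.9  -89.4]
w brown [383. 346.] [303.7 -93.6 435.1  64.4   0.8]
w brown [422. 303.] [ 275.7 -145.    79.4   27.2  -77.2]
w brown [144. 303.] [ 627.5 -139.9   80.7   27.2   77.1]
w brown [286. 191.] [ 449.4 -286.1  115.1   48.4  -88.6]
w brown [13. 67.] [ 724.4 -411.1   79.8   37.6   75.4]
to (592, 20, 194, -20): roll -69.5 then travel [  28.3 -337.3   -0.4] = 8 x [  3.5 -42.2  -0. ]; t=19.4 now [ 450.1 -287.3  193.6] yaw -89.5
```

The long roll is in its tray, 1 mm off centre and aligned. Next the small roll; its neighbours are turquoise at (632,29) mm and green at (678,111) mm, so the fingers will close nearly along y.

Request:
apply_moves --targets '[{"travel":[0,0,0],"roll":-8.5,"jaw":72},{"travel":[0,0,0],"roll":-8.5,"jaw":72},{"travel":[0,0,0],"roll":-8.5,"jaw":72},{"travel":[0,0,0],"roll":-8.5,"jaw":72},{"travel":[0,0,0],"roll":-8.5,"jaw":72},{"travel":[0,0,0],"roll":-8.5,"jaw":72},{"travel":[0,0,0],"roll":-8.5,"jaw":72},{"travel":[0,0,0],"roll":-8.5,"jaw":72}]'

```text
clock: 20.2
tool_pos: [0.4486, -0.2869, 0.1906]
orientation: [180.0, 0.2, -21.1]
force: [0.6, 0.1, 0.1]
opening: 0.072
gripper_force: 0.0
```

Request:
apply_moves --targets '[{"travel":[3,-42,0],"roll":0,"jaw":72},{"travel":[3,-42,0],"roll":0,"jaw":72},{"travel":[3,-42,0],"roll":0,"jaw":72},{"travel":[3,-42,0],"roll":0,"jaw":72},{"travel":[2,-42,0],"roll":0,"jaw":72},{"travel":[2,-42,0],"roll":0,"jaw":72},{"travel":[2,-42,0],"roll":0,"jaw":72},{"travel":[2,-43,0],"roll":0,"jaw":72},{"travel":[0,0,0],"roll":0,"jaw":72},{"travel":[0,0,0],"roll":0,"jaw":72}]'

```text
clock: 21.2
tool_pos: [0.5906, 0.0199, 0.1903]
orientation: [179.9, 0.2, -21.4]
force: [0.2, -0.9, 0.6]
opening: 0.0719
gripper_force: 0.0
```

```bash
python3 - <<'E'
from h import *
im,cal=grab("wrist"); cv2.imwrite("pics/w10.png",im[:,:,::-1])
for k,z in(("blue",.012),("brown",.022)):
  for c in blobs(im,k): print("w",k,c.mean(0).round(),rect(plane(cal,c,z)))
go(590,119.5,90,-20)
E
```

```text
w blue [410. 238.] [ 463.8 -106.1   87.4   53.4   64.4]
w blue [528. 208.] [ 463.7 -244.8   90.3   63.5  -28.4]
w blue [367. 152.] [595.6 -83.7  72.4  69.1  68.8]
w brown [385. 349.] [335.4 -34.1 445.4  29.2  68.7]
w brown [149. 302.] [515.1 232.9  80.5  26.9 -34.6]
w brown [417. 275.] [415.7 -93.  127.5  77.1 -26. ]
w brown [ 68. 248.] [621.2 290.2  83.6  42.5  81.3]
w brown [309. 226.] [541.1   7.7  44.2  30.7 -89.1]
w brown [204. 222.] [590.2 120.   55.5  45.3 -66.2]
w brown [545. 218.] [ 447.3 -251.4   58.8   43.3   -5.6]
w brown [258. 166.] [627.3  35.1  15.8  14.8 -67.2]
w brown [166. 153.] [676.9 123.3  15.   14.2  49.8]
to (590, 119.5, 90, -20): roll -1.4 then travel [-34.8 -94.2 100.7] = 3 x [-11.6 -31.4  33.6]; t=21.2 now [590.4  19.  190.7] yaw -21.4
```

Request:
apply_moves --targets '[{"travel":[-12,-32,34],"roll":-1.4,"jaw":72},{"travel":[-12,-31,34],"roll":0,"jaw":72},{"travel":[-11,-31,33],"roll":0,"jaw":72},{"travel":[0,0,0],"roll":0,"jaw":72},{"travel":[0,0,0],"roll":0,"jaw":72}]'

```text
clock: 21.75
tool_pos: [0.5906, 0.1185, 0.0902]
orientation: [179.9, 0.1, -20.0]
force: [0.4, -0.4, 0.7]
opening: 0.072
gripper_force: 0.0
```

```bash
python3 - <<'E'
from h import *
im,cal=grab("wrist"); cv2.imwrite("pics/w11.png",im[:,:,::-1])
for c in blobs(im,"brown"): print("w",c.mean(0).round(),rect(plane(cal,c,.03)))
h=cv2.cvtColor(im,cv2.COLOR_RGB2HSV);m=((h[:,:,2]>110)&(h[:,:,0]>15)&(h[:,:,0]<35)&(h[:,:,1]>60)&(h[:,:,1]<170));m[:150]=0;m[285:]=0;m[:,:230]=0;m[:,340:]=0
px=np.argwhere(m)[:,::-1]; print("cross",len(px),px.mean(0),rect(plane(cal,px,.044)))
go(590,119.5,34.5,-20)
E
```

```text
w [384. 349.] [444.3  69.2 300.6  19.7  70. ]
w [417. 302.] [482.3  35.1  54.4  18.2  -6.7]
w [149. 303.] [561.3 252.1  54.5  18.2 -33.3]
w [550. 251.] [493.5 -80.8  20.6   6.1  55.1]
w [ 84. 248.] [628.8 279.3  72.2  30.3  78.6]
w [427. 233.] [545.8  12.   48.1  37.2 -76.9]
w [282. 222.] [592.7 118.8  50.3  44.6 -20. ]
w [381. 139.] [627.6  28.8  15.6  15.1 -69.3]
w [244. 116.] [677.1 116.8  15.6  15.4 -39.2]
cross 259 [282.58301158 228.26254826] [593.6 118.8  19.2  15.6 -19.5]
to (590, 119.5, 34.5, -20): roll -0.1 then travel [-1.7 -0.6 56.8] = 2 x [-0.9 -0.3 28.4]; t=21.8 now [591.4 118.4  91.3] yaw -20.1
```

Request:
apply_moves --targets '[{"travel":[0,0,28],"roll":0,"jaw":72},{"travel":[0,0,28],"roll":0,"jaw":72},{"travel":[0,0,0],"roll":0,"jaw":10},{"travel":[0,0,0],"roll":0,"jaw":10},{"travel":[0,0,0],"roll":0,"jaw":10},{"travel":[0,0,0],"roll":0,"jaw":10},{"travel":[0,0,0],"roll":0,"jaw":10},{"travel":[0,0,0],"roll":0,"jaw":10},{"travel":[0,0,0],"roll":0,"jaw":10},{"travel":[0,0,0],"roll":0,"jaw":10}]'

```text
clock: 22.8
tool_pos: [0.5918, 0.1193, 0.036]
orientation: [180.0, -0.0, -20.0]
force: [-1.6, -2.7, 7.8]
opening: 0.0138
gripper_force: 3.7
```

Request:
apply_moves --targets '[{"travel":[0,0,0],"roll":0,"jaw":10},{"travel":[0,0,0],"roll":0,"jaw":10}]'

```text
clock: 23.0
tool_pos: [0.592, 0.1193, 0.0362]
orientation: [-180.0, -0.1, -20.0]
force: [-0.5, -0.7, 6.9]
opening: 0.0104
gripper_force: 3.8
```

```bash
python3 - <<'E'
from h import *
ims=[]
for n in("wrist","scene","side"):
    im,cal=grab(n); ims.append(im)
    for c in blobs(im,"brown"):
        r=rect(plane(cal,c,.025))
        if abs(r[0]-590)<60 and abs(r[1]-119)<60: print(n,c.mean(0).round(),r)
a=cv2.resize(ims[0][130:370,120:450],(500,364));b=cv2.resize(ims[1][140:250,270:410],(300,236));c=cv2.resize(ims[2][190:320,170:320],(300,260))
R=np.zeros((500,800,3),np.uint8);R[:364,:500]=a;R[:236,500:]=b;R[240:500,500:]=c
cv2.imwrite("pics/w12.png",R[:,:,::-1])
E
```

```text
wrist [254. 303.] [561.4 151.2  39.6   4.7 -21.8]
wrist [312. 303.] [548.5 114.4  40.2   4.2 -18.1]
wrist [283. 248.] [593.4 121.3  52.4  42.1 -49.9]
scene [334. 198.] [597.3 116.1  53.   41.  -76.6]
side [246. 250.] [586.9 126.6  56.7  38.9 -72. ]
```

View pics/w12.png

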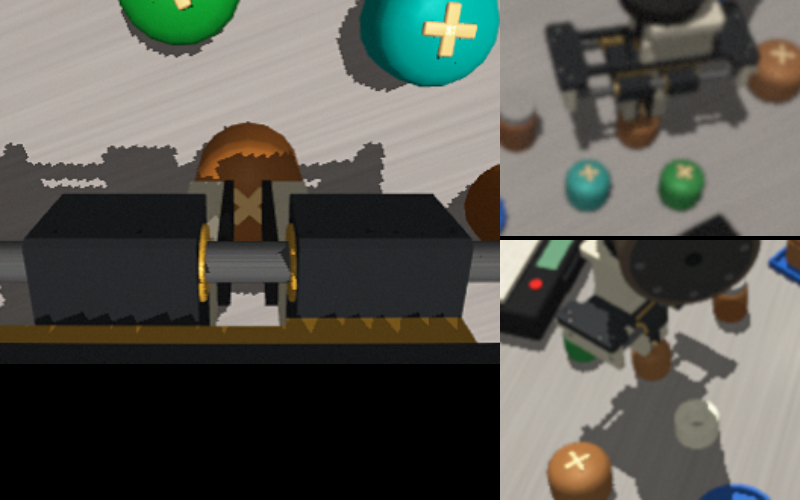

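The picture shows the fingers closed over the dome (tips near crop row 180, with the cross visible between them). The true tips therefore stand higher than stated, so open, go lower step by step and grip again.

Request:
apply_moves --targets '[{"travel":[0,0,0],"roll":0,"jaw":72},{"travel":[0,0,0],"roll":0,"jaw":72},{"travel":[0,0,0],"roll":0,"jaw":72},{"travel":[0,0,0],"roll":0,"jaw":72},{"travel":[0,0,0],"roll":0,"jaw":72},{"travel":[0,0,0],"roll":0,"jaw":72},{"travel":[0,0,0],"roll":0,"jaw":72},{"travel":[0,0,0],"roll":0,"jaw":72},{"travel":[0,0,3],"roll":0,"jaw":72},{"travel":[0,0,3],"roll":0,"jaw":72}]'

```text
clock: 24.15
tool_pos: [0.5918, 0.1174, 0.0314]
orientation: [179.8, -0.1, -19.9]
force: [-5.4, -14.5, 35.2]
opening: 0.0717
gripper_force: 17.5
```

```bash
python3 - <<'E'
from h import *
o=ctrl.get_obs();print(o["opening"],o["force"],o["tool_pos"])
im,cal=grab("wrist")
for c in blobs(im,"brown"):
    r=rect(plane(cal,c,.025))
    if abs(r[0]-590)<40 and abs(r[1]-119)<40: print(c.mean(0).round(),c.min(0),c.max(0),r)
he=np.array(ctrl.calibration("wrist")["hand_eye"])
c=cv2.cvtColor(im,cv2.COLOR_RGB2GRAY)
print([ (z,proj((cal[0],cal[1],he),[[.0095,-.036,z/1000],[.0095,.036,z/1000]]).round().tolist()) for z in(22,10,0,-5,-10)])
cv2.imwrite("pics/w13.png",im[:,:,::-1])
for r in (240,246,250,254,260,270): print(r,c[r,170:260:4])
E
```

```text
0.07171669659798874 [ -5.3643661  -14.4752322   35.23945582] [0.59178752 0.11737162 0.03137466]
[310. 255.] [266. 218.] [351. 288.] [585.9 103.   52.7  48.   69.1]
[(22, [[229.0, 230.0], [338.0, 230.0]]), (10, [[226.0, 237.0], [341.0, 237.0]]), (0, [[223.0, 244.0], [344.0, 244.0]]), (-5, [[221.0, 247.0], [346.0, 247.0]]), (-10, [[219.0, 251.0], [347.0, 251.0]])]
240 [ 71  67  68  69  68  71  69  69  66  68  63  68  69  65  68  64  72  67
  75  68  71 131  63]
246 [69 68 68 69 68 69 69 70 70 70 70 66 72 68 70 71 70 70 68 65 68 68 68]
250 [ 68  67  71  68  71  81  86  86 131  88 129  11  11 121 174 174 138 175
 175 171  54 178  62]
254 [ 69  68  67  70  71  87  86  89  86  86  76  14  14  66 147 123  64  62
  67 183  62 182  68]
260 [69 69 70 73 85 85 86 87 89 84  9 15 13 71 71 68 68 72 69 70 68 68 67]
270 [68 77 87 86 86 86 83 88 76 15 12 15 18 55 67 70 69 70 72 69 69 71 70]
```

The fingertip row (249) puts the tips about 5 mm behind the TCP, not 22 mm ahead, and a finger now presses the dome with 35 N. Raise straight away and see where the roll stands.

Request:
apply_moves --targets '[{"travel":[0,0,-10],"roll":0,"jaw":72},{"travel":[0,0,-25],"roll":0,"jaw":72},{"travel":[0,0,-30],"roll":0,"jaw":72},{"travel":[0,0,0],"roll":0,"jaw":86},{"travel":[0,0,0],"roll":0,"jaw":86},{"travel":[0,0,0],"roll":0,"jaw":86}]'

```text
clock: 24.8
tool_pos: [0.5908, 0.1193, 0.0933]
orientation: [180.0, 0.1, -20.1]
force: [0.2, -0.2, 0.6]
opening: 0.0853
gripper_force: 0.0
```

```bash
python3 - <<'E'
from h import *
o=ctrl.get_obs();print(o["opening"],o["force"],o["tool_pos"],o["clock"])
for n in("wrist","scene","side"):
    im,cal=grab(n)
    if n=="wrist":cv2.imwrite("pics/w14.png",im[:,:,::-1])
    for c in blobs(im,"brown"):
        r=rect(plane(cal,c,.025))
        if abs(r[0]-590)<50 and abs(r[1]-119)<60: print(n,c.mean(0).round(),r)
    h=cv2.cvtColor(im,cv2.COLOR_RGB2HSV);m=((h[:,:,2]>190)&(h[:,:,0]>12)&(h[:,:,0]<35)&(h[:,:,1]>60)&(h[:,:,1]<170)).astype(np.uint8)
    for c in cv2.findContours(m,0,1)[0]:
        q=plane(cal,c[:,0].mean(0)[None],.044)[0]*1000
        if len(c)>3 and abs(q[0]-590)<50 and abs(q[1]-119)<60: print(" cross",n,c[:,0].mean(0),q)
E
```

```text
0.08525554780996289 [ 0.23000561 -0.18499797  0.60467542] [0.59080028 0.1192611  0.09334558] 24.8
wrist [284. 220.] [590.6 117.8  52.9  46.  -21.5]
 cross wrist [286.2254902  224.79411765] [593.3042991  116.01804475]
scene [334. 198.] [593.7 115.3  58.1  43.4 -33.4]
 cross scene [335.         192.28571429] [593.49921586 116.84627519]
side [245. 248.] [589.7 122.4  66.3  41.6 -72. ]
 cross side [244.1  240.55] [592.06560793 117.55459062]
```

View pics/w14.png

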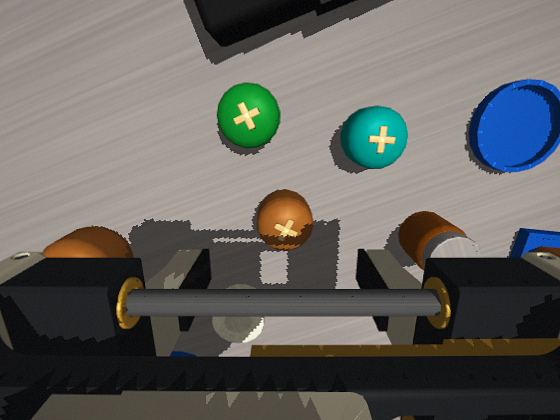

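The small roll still stands upright at (284,220), about (592,117) mm. This is my last picture, so from here I work by numbers. Descend with the fingers wide open, checking the force.

Request:
apply_moves --targets '[{"travel":[2,1,30],"roll":0,"jaw":86},{"travel":[0,0,25],"roll":0,"jaw":86},{"travel":[0,0,6],"roll":0,"jaw":86},{"travel":[0,0,4],"roll":0,"jaw":86},{"travel":[0,0,0],"roll":0,"jaw":86}]'

```text
clock: 25.45
tool_pos: [0.5933, 0.1179, 0.0295]
orientation: [180.0, -0.0, -20.0]
force: [0.3, -0.0, 1.2]
opening: 0.0861
gripper_force: 0.0
```

Request:
apply_moves --targets '[{"travel":[0,0,4],"roll":0,"jaw":86},{"travel":[0,0,3],"roll":0,"jaw":86},{"travel":[0,0,0],"roll":0,"jaw":86}]'

```text
clock: 25.75
tool_pos: [0.593, 0.1178, 0.0225]
orientation: [-180.0, -0.0, -20.1]
force: [-0.7, 0.1, 0.6]
opening: 0.0856
gripper_force: 0.0
```

Request:
apply_moves --targets '[{"travel":[0,0,3],"roll":0,"jaw":86},{"travel":[0,0,0],"roll":0,"jaw":86}]'

```text
clock: 25.95
tool_pos: [0.593, 0.1177, 0.0192]
orientation: [180.0, 0.0, -20.1]
force: [0.4, 0.2, 0.1]
opening: 0.086
gripper_force: 0.0
```

At TCP z = 19 mm there's no bench contact, so the fingers really are shorter than stated. Four millimetres more, then close.

Request:
apply_moves --targets '[{"travel":[0,0,4],"roll":0,"jaw":86},{"travel":[0,0,0],"roll":0,"jaw":86},{"travel":[0,0,0],"roll":0,"jaw":35},{"travel":[0,0,0],"roll":0,"jaw":35},{"travel":[0,0,0],"roll":0,"jaw":35},{"travel":[0,0,0],"roll":0,"jaw":35},{"travel":[0,0,0],"roll":0,"jaw":35},{"travel":[0,0,0],"roll":0,"jaw":35},{"travel":[0,0,0],"roll":0,"jaw":35},{"travel":[0,0,0],"roll":0,"jaw":35}]'

```text
clock: 26.95
tool_pos: [0.5931, 0.1178, 0.0154]
orientation: [-180.0, -0.0, -20.0]
force: [-0.5, 0.7, 0.1]
opening: 0.0443
gripper_force: 30.0
```

Request:
apply_moves --targets '[{"travel":[0,0,-15],"roll":0,"jaw":35},{"travel":[0,0,-30],"roll":0,"jaw":35},{"travel":[0,0,-35],"roll":0,"jaw":35},{"travel":[0,0,0],"roll":0,"jaw":35},{"travel":[0,0,0],"roll":0,"jaw":35}]'

```text
clock: 27.45
tool_pos: [0.5935, 0.1181, 0.0963]
orientation: [-179.9, -0.1, -20.1]
force: [-0.4, -0.1, -1.0]
opening: 0.0444
gripper_force: 30.0
```

```bash
python3 - <<'E'
from h import *
print(ctrl.get_obs()["gripper_force"],ctrl.get_obs()["opening"])
go(595.3,-83.7,95)
E
```

```text
29.999820794910192 0.04440265839993195
to (595.3, -83.7, 95, np.float64(-20.05333713548162)): roll -0.0 then travel [ 70.9 188.9   1.3] = 5 x [14.2 37.8  0.3]; t=27.4 now [593.5 118.1  96.3] yaw -20.1
```

Request:
apply_moves --targets '[{"travel":[14,38,0],"roll":0,"jaw":35},{"travel":[14,38,0],"roll":0,"jaw":35},{"travel":[14,38,0],"roll":0,"jaw":35},{"travel":[14,38,0],"roll":0,"jaw":35},{"travel":[15,37,0],"roll":0,"jaw":35},{"travel":[0,0,0],"roll":0,"jaw":35},{"travel":[0,0,0],"roll":0,"jaw":35}]'

```text
clock: 28.15
tool_pos: [0.594, -0.0853, 0.094]
orientation: [179.9, 0.1, -20.2]
force: [-0.1, 0.4, -1.0]
opening: 0.0448
gripper_force: 30.0
```

```bash
python3 - <<'E'
from h import *
im,cal=grab("wrist"); cv2.imwrite("pics/w15.png",im[:,:,::-1])
for k,z in(("brown",.105),("blue",.012)):
  for c in blobs(im,k): print(k,c.mean(0).round(),rect(plane(cal,c,z)))
go(595.3,-83.7,22)
E
```

```text
brown [334. 348.] [537.4 -99.8 207.5  30.2  69.8]
brown [499. 319.] [ 514.8 -195.6    8.5    7.2   69.4]
brown [371. 303.] [ 553.7 -125.    36.1    9.   -12.3]
brown [195. 303.] [589.2 -28.3  36.1   9.3 -27.9]
brown [507. 282.] [ 540.6 -203.5   11.7    9.2   69.5]
brown [125. 236.] [641.5  -9.3  11.1  10.5 -68.1]
brown [283. 261.] [600.3 -87.6  46.7  40.8  69.9]
brown [  5. 220.] [673.   47.7  10.2   5.4 -36.2]
blue [315. 330.] [471.8 -73.2  35.   16.2 -26.7]
blue [519. 255.] [ 482.4 -271.    80.3   31.2  -83.5]
blue [282. 206.] [603.2 -87.4  70.8  56.8  69.9]
to (595.3, -83.7, 22, np.float64(-20.11286106218599)): roll -0.0 then travel [ 0.8 -1.  72.2] = 2 x [ 0.4 -0.5 36.1]; t=28.2 now [594.2 -84.4  94.2] yaw -20.1
```

Request:
apply_moves --targets '[{"travel":[1,-1,30],"roll":0,"jaw":35},{"travel":[0,0,28],"roll":0,"jaw":35},{"travel":[0,0,10],"roll":0,"jaw":35},{"travel":[0,0,5],"roll":0,"jaw":35},{"travel":[0,0,0],"roll":0,"jaw":35},{"travel":[0,0,0],"roll":0,"jaw":35}]'

```text
clock: 28.8
tool_pos: [0.5971, -0.0831, 0.0234]
orientation: [-180.0, -0.1, -20.0]
force: [0.1, 0.4, 0.2]
opening: 0.0449
gripper_force: 30.0
```

Request:
apply_moves --targets '[{"travel":[0,0,1],"roll":0,"jaw":35},{"travel":[0,0,0],"roll":0,"jaw":35}]'

```text
clock: 29.0
tool_pos: [0.5967, -0.0835, 0.0222]
orientation: [-180.0, -0.1, -20.1]
force: [0.8, 0.6, -0.5]
opening: 0.0443
gripper_force: 30.0
```

Request:
apply_moves --targets '[{"travel":[0,0,1.5],"roll":0,"jaw":35},{"travel":[0,0,1],"roll":0,"jaw":35},{"travel":[0,0,0],"roll":0,"jaw":35}]'

```text
clock: 29.3
tool_pos: [0.5964, -0.0836, 0.0194]
orientation: [-180.0, -0.0, -20.0]
force: [-0.2, 0.7, 3.8]
opening: 0.0445
gripper_force: 30.0
```

Request:
apply_moves --targets '[{"travel":[0,0,0],"roll":0,"jaw":80},{"travel":[0,0,0],"roll":0,"jaw":80},{"travel":[0,0,0],"roll":0,"jaw":80},{"travel":[0,0,0],"roll":0,"jaw":80},{"travel":[0,0,0],"roll":0,"jaw":80},{"travel":[0,0,-20],"roll":0,"jaw":86},{"travel":[0,0,-40],"roll":0,"jaw":86},{"travel":[0,0,-40],"roll":0,"jaw":86},{"travel":[0,0,-40],"roll":0,"jaw":86},{"travel":[0,0,0],"roll":0,"jaw":86}]'

```text
clock: 30.3
tool_pos: [0.5998, -0.0835, 0.1653]
orientation: [-179.8, -0.5, -20.0]
force: [0.4, -0.1, -0.8]
opening: 0.086
gripper_force: 0.0
```

```bash
python3 - <<'E'
from h import *
im,cal=grab("wrist"); cv2.imwrite("pics/w16.png",im[:,:,::-1])
for k,z in(("brown",.026),("blue",.012)):
  for c in blobs(im,k):
    r=rect(plane(cal,c,z))
    if abs(r[0]-595)<40 and abs(r[1]+84)<40: print(k,c.mean(0).round(),r)
go(608,293.5,170)
E
```

```text
brown [285. 205.] [594.2 -82.2  49.1  45.3 -19.8]
blue [286. 200.] [595.8 -84.6  71.1  70.3 -19.9]
to (608, 293.5, 170, np.float64(-20.03630177945765)): roll -0.0 then travel [-119.9 -357.4   -7.8] = 8 x [-15.  -44.7  -1. ]; t=30.4 now [598.2 -83.3 162.2] yaw -20.0
```

The small roll is centred in its tray. On to the large roll.

Request:
apply_moves --targets '[{"travel":[-15,-45,-1],"roll":0,"jaw":86},{"travel":[-15,-45,-1],"roll":0,"jaw":86},{"travel":[-15,-45,-1],"roll":0,"jaw":86},{"travel":[-15,-45,-1],"roll":0,"jaw":86},{"travel":[-15,-45,-1],"roll":0,"jaw":86},{"travel":[-15,-45,-1],"roll":0,"jaw":86},{"travel":[-15,-45,-1],"roll":0,"jaw":86},{"travel":[-14,-43,-1],"roll":0,"jaw":86},{"travel":[0,0,0],"roll":0,"jaw":86},{"travel":[0,0,0],"roll":0,"jaw":86}]'

```text
clock: 31.35
tool_pos: [0.6063, 0.2945, 0.165]
orientation: [179.9, 0.1, -19.9]
force: [0.3, -0.3, -0.1]
opening: 0.086
gripper_force: 0.0
```

```bash
cat > lr.py <<'E'
from h import *
im,cal=grab("wrist")
for k,z in(("brown",.03),("blue",.012)):
  for c in blobs(im,k):
    r=rect(plane(cal,c,z))
    if r[2]>60 and r[1]>200: print(k,c.mean(0).round(),c.min(0),c.max(0),r)
h=cv2.cvtColor(im,cv2.COLOR_RGB2HSV);m=((h[:,:,2]>160)&(h[:,:,0]>12)&(h[:,:,0]<35)&(h[:,:,1]>50)&(h[:,:,1]<170)).astype(np.uint8)
for c in cv2.findContours(m,0,1)[0]:
    q=plane(cal,c[:,0],.052)
    if len(c)>4 and abs(q[:,0].mean()-.608)<.04 and abs(q[:,1].mean()-.294)<.04: print("cross",rect(q))
o=ctrl.get_obs(); print(o["force"],o["gripper_force"],o["opening"])
E
cat lr.py | (cat; echo 'go(608,293.5,90)') | python3 -
```

```text
brown [405. 349.] [252. 338.] [559. 356.] [378.1 215.7 380.2  26.2  70.1]
brown [126. 302.] [114. 277.] [141. 328.] [550.9 507.6  73.9  27.9 -34.4]
brown [282. 197.] [250. 163.] [313. 229.] [609.2 295.2  70.1  65.3 -19.9]
brown [ 36. 168.] [ 0. 57.] [126. 260.] [697.5 501.4 212.2 126.5 -35.6]
blue [325. 327.] [290. 316.] [361. 344.] [422.2 304.6  89.1  42.7  70. ]
cross [613.6 292.   29.3  28.1   4.4]
[ 0.01794415 -0.05444207  0.41314384] 0.0 0.08637969799966298
to (608, 293.5, 90, np.float64(-20.011323660846408)): roll -0.0 then travel [ 1.4 -0.6 75.4] = 2 x [ 0.7 -0.3 37.7]; t=31.4 now [606.5 293.5 165.4] yaw -20.0
```

Request:
apply_moves --targets '[{"travel":[4,-2,40],"roll":0,"jaw":87},{"travel":[0,0,40],"roll":0,"jaw":87},{"travel":[0,0,15],"roll":0,"jaw":87},{"travel":[0,0,0],"roll":0,"jaw":87},{"travel":[0,0,0],"roll":0,"jaw":87}]'

```text
clock: 31.9
tool_pos: [0.6126, 0.2938, 0.0732]
orientation: [-180.0, -0.1, -20.1]
force: [-0.2, 0.1, 0.8]
opening: 0.0872
gripper_force: 0.0
```

```bash
cat lr.py | (cat; echo 'go(610,294,20)') | python3 -
```

```text
brown [407. 349.] [254. 338.] [559. 356.] [478.2 230.7 260.9  18.1  70.1]
brown [284. 235.] [239. 189.] [328. 281.] [608.7 295.1  73.6  66.8 -19.9]
brown [ 27. 219.] [  0. 166.] [ 75. 260.] [680.4 463.7  75.8  54.3 -35.9]
cross [604.2 292.1  16.3   4.5  70. ]
cross [622.8 285.5  20.3  11.8 -20. ]
[0.84253153 0.20390846 0.28495272] 0.0 0.08691378630757544
to (610, 294, 20, np.float64(-20.056670822783428)): roll -0.0 then travel [-2.7  1.3 54. ] = 2 x [-1.3  0.7 27. ]; t=31.9 now [613.  294.4  74. ] yaw -20.1
```

The roll spans columns 239–328 and is centred between the fingers. Descend with force checks.

Request:
apply_moves --targets '[{"travel":[-2,0,20],"roll":0,"jaw":87},{"travel":[0,0,10],"roll":0,"jaw":87},{"travel":[0,0,6],"roll":0,"jaw":87},{"travel":[0,0,0],"roll":0,"jaw":87}]'

```text
clock: 32.35
tool_pos: [0.6097, 0.2947, 0.0358]
orientation: [180.0, 0.0, -20.0]
force: [-0.5, 0.1, -0.2]
opening: 0.0871
gripper_force: 0.0
```

Request:
apply_moves --targets '[{"travel":[0,0,6],"roll":0,"jaw":87},{"travel":[0,0,6],"roll":0,"jaw":87},{"travel":[0,0,5],"roll":0,"jaw":87},{"travel":[0,0,0],"roll":0,"jaw":87}]'

```text
clock: 32.75
tool_pos: [0.6093, 0.2944, 0.0179]
orientation: [179.9, 0.0, -20.1]
force: [0.2, -0.3, 0.2]
opening: 0.087
gripper_force: 0.0
```

Request:
apply_moves --targets '[{"travel":[0,0,0],"roll":0,"jaw":50},{"travel":[0,0,0],"roll":0,"jaw":50},{"travel":[0,0,0],"roll":0,"jaw":50},{"travel":[0,0,0],"roll":0,"jaw":50},{"travel":[0,0,0],"roll":0,"jaw":50},{"travel":[0,0,0],"roll":0,"jaw":50},{"travel":[0,0,0],"roll":0,"jaw":50}]'

```text
clock: 33.45
tool_pos: [0.6099, 0.2949, 0.0191]
orientation: [-180.0, -0.0, -20.0]
force: [-0.3, 0.9, 2.0]
opening: 0.0652
gripper_force: 30.0
```

Request:
apply_moves --targets '[{"travel":[0,0,-10],"roll":0,"jaw":50},{"travel":[0,0,-25],"roll":0,"jaw":50},{"travel":[0,0,-35],"roll":0,"jaw":50},{"travel":[0,0,0],"roll":0,"jaw":50},{"travel":[0,0,0],"roll":0,"jaw":50}]'

```text
clock: 33.95
tool_pos: [0.6101, 0.2952, 0.0904]
orientation: [-179.9, -0.1, -20.1]
force: [-0.3, -0.3, -0.8]
opening: 0.0646
gripper_force: 30.0
```

```bash
cat lr.py | (cat; echo 'go(444.8,293.7,89)') | python3 -
```

```text
brown [372. 349.] [211. 338.] [536. 356.] [468.6 257.4 302.4  19.5  70.2]
brown [283. 255.] [224. 204.] [342. 288.] [591.  302.6  99.9  74.5  70.1]
brown [ 28. 205.] [  0. 137.] [ 88. 260.] [683.5 471.6 104.5  68.5 -35.9]
blue [334. 335.] [298. 320.] [366. 344.] [483.2 290.6  67.   28.1  70. ]
cross [577.7 301.9   9.    6.2 -85.8]
cross [601.5 291.9  17.4  15.1 -73.6]
[-0.26565445  0.28386516 -1.7275775 ] 29.999917619861662 0.06474592058628481
to (444.8, 293.7, 89, np.float64(-20.060652410840525)): roll -0.0 then travel [-1.543e+02  5.750e+01  1.000e-01] = 4 x [-38.6  14.4   0. ]; t=34.0 now [609.5 294.7  89.1] yaw -20.1
```

Request:
apply_moves --targets '[{"travel":[-39,14,0],"roll":0,"jaw":50},{"travel":[-39,14,0],"roll":0,"jaw":50},{"travel":[-39,15,0],"roll":0,"jaw":50},{"travel":[-38,15,0],"roll":0,"jaw":50},{"travel":[0,0,0],"roll":0,"jaw":50},{"travel":[0,0,0],"roll":0,"jaw":50}]'

```text
clock: 34.6
tool_pos: [0.4434, 0.2934, 0.0887]
orientation: [180.0, 0.0, -20.0]
force: [-0.2, 0.2, 0.0]
opening: 0.0649
gripper_force: 30.0
```

Request:
apply_moves --targets '[{"travel":[0,0,30],"roll":0,"jaw":50},{"travel":[0,0,22],"roll":0,"jaw":50},{"travel":[0,0,8],"roll":0,"jaw":50},{"travel":[0,0,3],"roll":0,"jaw":50},{"travel":[0,0,0],"roll":0,"jaw":50},{"travel":[0,0,0],"roll":0,"jaw":50}]'

```text
clock: 35.2
tool_pos: [0.445, 0.2939, 0.0266]
orientation: [-179.9, -0.0, -20.1]
force: [-0.4, -0.4, -1.3]
opening: 0.0647
gripper_force: 30.0
```

Request:
apply_moves --targets '[{"travel":[0,0,1.5],"roll":0,"jaw":50},{"travel":[0,0,1],"roll":0,"jaw":50},{"travel":[0,0,0],"roll":0,"jaw":50}]'

```text
clock: 35.5
tool_pos: [0.4443, 0.2935, 0.0236]
orientation: [-180.0, -0.0, -20.0]
force: [-0.1, -0.1, -1.1]
opening: 0.0644
gripper_force: 30.0
```

Request:
apply_moves --targets '[{"travel":[0,0,1],"roll":0,"jaw":50},{"travel":[0,0,0],"roll":0,"jaw":50}]'

```text
clock: 35.7
tool_pos: [0.4444, 0.2936, 0.023]
orientation: [-180.0, -0.0, -20.0]
force: [-1.4, -0.8, 5.6]
opening: 0.0648
gripper_force: 30.0
```

Contact. Release, rise and check everything.

Request:
apply_moves --targets '[{"travel":[0,0,0],"roll":0,"jaw":87},{"travel":[0,0,0],"roll":0,"jaw":87},{"travel":[0,0,0],"roll":0,"jaw":87},{"travel":[0,0,0],"roll":0,"jaw":87},{"travel":[0,0,-20],"roll":0,"jaw":87},{"travel":[0,0,-40],"roll":0,"jaw":87},{"travel":[0,0,-45],"roll":0,"jaw":87},{"travel":[0,0,-45],"roll":0,"jaw":87},{"travel":[0,0,0],"roll":0,"jaw":87},{"travel":[0,0,0],"roll":0,"jaw":87}]'

```text
clock: 36.7
tool_pos: [0.4446, 0.2939, 0.1736]
orientation: [-179.8, -0.0, -20.1]
force: [-1.4, 0.3, -0.6]
opening: 0.0872
gripper_force: 0.0
```

```bash
python3 - <<'E'
from h import *
T=[("small",595.6,-84),("large",444.8,293.6),("long",448.9,-287),("square",445,-101)]
for n in("wrist","scene","side"):
  im,cal=grab(n); cv2.imwrite(f"pics/end_{n}.png",im[:,:,::-1])
  for k,z in(("brown",.033),("blue",.012)):
    for c in blobs(im,k):
      r=rect(plane(cal,c,z))
      for t,x,y in T:
        if np.hypot(r[0]-x,r[1]-y)<35 and r[2]<170: print(n,k,t,r)
  h=cv2.cvtColor(im,cv2.COLOR_RGB2HSV);m=((h[:,:,2]>(160 if n=="wrist" else 110))&(h[:,:,0]>10)&(h[:,:,0]<35)&(h[:,:,1]>40)&(h[:,:,1]<150)).astype(np.uint8)
  for c in cv2.findContours(m,0,1)[0]:
    for t,x,y in T:
      q=plane(cal,c[:,0],{"small":.048,"large":.056}.get(t,.054))
      if len(c)>3 and np.hypot(*(q.mean(0)*1000-[x,y]))<35: print(n,"cut",t,rect(q))
E
```

```text
wrist brown large [443.5 294.9  70.4  65.2 -11.2]
wrist blue large [446.8 297.5  91.2  84.1 -83.8]
wrist cut large [443.6 294.   20.6  20.2 -83.1]
scene brown small [598.5 -85.7  51.9  42.6 -29.9]
scene brown long [ 451.5 -288.5  110.4   58.2  -89.8]
scene brown square [ 446.5 -103.2   85.1   55.3  -23.7]
scene brown large [447.  290.7  95.   62.5 -35.5]
scene blue small [607.4 -91.4  64.7  46.2  62.7]
scene blue long [ 466.8 -287.5  134.9   48.9  -88.5]
scene blue square [ 449.5 -102.1   83.4   78.2  -26.3]
scene cut small [598.1 -86.2  42.3  34.3 -33.9]
scene cut long [ 457.2 -291.2  101.7   43.3  -86.9]
scene cut square [ 443.8 -104.1   46.6    9.   -24.7]
scene cut square [ 414.6 -114.6   12.1    3.4  -73. ]
scene cut square [426.3 -82.3   6.9   0.   59.7]
scene cut large [454.3 284.   58.8  54.2 -82.2]
side brown large [441.7 295.8  79.5  61.8 -74.4]
side brown square [ 435.5 -102.1  110.7   54.7  -79.8]
side blue large [438.4 311.8  87.4  67.9  12. ]
side cut large [467.  317.2   4.4   0.  -73.5]
side cut large [443.3 300.4  33.8  27.1 -83.9]
side cut large [447.5 280.6  58.5  22.1  17.9]
side cut square [ 433.7 -109.3   64.2   31.3  -25.3]
```

All four breads are within about 3 mm of their tray centres and aligned, and the arm is clear of everything.

```bash
python3 -c "
from plant import ctrl
print(ctrl.close_job())"
```

```text
the job is handed in; nothing more can be done
None
```

I handed the job in at about 37 s: by my last camera measurements all four breads sit in their own trays, within about 3 mm of centre, with the long roll and square loaf lined up; the arm did not go near the jar, though I did not re-measure it, and no verdict came back.

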